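# Lever open and pack the spares case

### The arm

A 7-joint arm with a two-finger parallel gripper is mounted at the origin on a cart in front of the work surface, level with it; the furniture and walls round the work are solid. World frame = base frame: x ahead of the robot, y to its left, z up, the work surface at z = 0. Lengths are in m, angles in rad, forces in N, time in s.
With the tool pointing down it reaches from about 0.4 to 0.85 m from the base axis. Payload 4.5 kg.
Tool frame: the origin (TCP) lies on the centre line of the jaws, within the pads' length; the fingertips stand r.tip_extent ahead of it and the grasp point (between the pads) is the TCP (r.tip_extent is the distance from the TCP to the fingertips, in m); z points along the fingers, y is the line along which they close (so a half turn about z gives the same grasp; the last joint's range is limited). The gripper opens to 88 mm and grips with 3 to 60 N. Pads are 18 mm wide; open, the fingers measure 123 mm over their backs; the gripper's body (75 mm by 187 mm) begins 45 mm behind the grasp point.
Start: joints at [1.342, 0.689, -0.195, 1.565, 0.157, 0.902, -0.215], TCP at [0.162, -0.604, 0.236] pointing down, gripper open.
Joint ranges: [-3.01, 3.01], [-0.46, 2.08], [-1.47, 1.51], [0.13, 2.56], [-1, 4.14], [0.04, 2.09], [-2.66, 2.66]. Speed limits (rad/s): [2.57, 2.57, 3.14, 3.14, 3.14, 3.14, 3.14].

### API

Orientations are given as a unit quaternion [x, y, z, w].
In Python, from plant import sensors, vision, finish_job, r gives the robot as it stands. The module is installed in compiled form; this text tells all that it offers.
- The arm moves only by the tool step_arm, never from a script. Its argument "steps" is a list of rows, each a list of 2 entries, a list of its own where there are three numbers: the shift along the tool's x, y, z in cm, then the turn, a rotation vector about the tool's x, y, z in degrees. A call has 1 to 12 rows; each row shifts and turns the commanded pose from where the row before left it, along the tool's axes as they then stand; what a row does not reach is not made up. A row lasts 1/8 s, in which the tool goes at most 62.5 mm and 10.7 degrees, less where a joint would pass 70% of its speed; a pose out of reach is approached as far as the arm can. A call with a gripper value outside its range is refused whole. "claw" is the opening, from -1 (shut) to 1 (fully open), set as the call begins (left out, the last holds). The fingers move at their own pace and stop on an object; "grip_force" is the grip in N (left out, the last holds). Time passes only in rows, so rows that do not move let the fingers close. It gives the time, the measured TCP pose, the force, the opening and the grip force at its end, in the units of the state.
- sensors.get_state(): the state, without advancing time (a new reading comes with each control period).
- vision.snapshot(name): name is "scene" or "side" or "wrist"; returns a dict with "img" (400x640x3 uint8, red, green, blue), "fx", "fy", "cx", "cy" (pixels), "k1" (the pictures are not rectified: a ray, as slopes to the right and down, at radius r is drawn at 1 + k1 r^2 times it, then the intrinsics apply), "position" and "rotation" of the camera in the world. Camera axes: x right, y down, z forward; pixel columns grow to the right and rows downward; lengths in m; the calibration is good to about 2 mm. A picture is of the moment at which its call begins. There is no depth.
- finish_job(): hands the job in; it is judged then, once.
The state is a dict: "clock": time; "q": joint angles; "qd": joint speeds; "joint_torque": joint torques, N m; "tool_pos": TCP position; "eef_rot": TCP orientation; "contact_force": force on the tool from outside, world axes, zero at the start; "moment": the same for the moment, N m; "opening": opening from 0.0 (shut) to 1.0 (fully open); "finger_force": force on a finger pad.
Only numpy, scipy, OpenCV 4.12 (cv2) and the standard library are available. Lean on these libraries where they do the work, as an engineer would, in place of code of your own. Each camera call takes 0.05 s, during which the arm holds its last target. There are 200 camera calls.

### The job

Pack the flow analyser's spares case. Lever its lid up with the blade of the screwdriver in the slot at the case's front (not with the fingers) and swing it wide open; lay every clamp screw on the case floor, then the divider plate over them, level on its corner posts, then the forceps flat on the divider, all inside the case. Then shut the lid fully, with the screwdriver left lying on the worktop and the vial, the small beaker and the tape roll not knocked about.

Things in the scene. Friction and masses are not known exactly. Their poses are not given: they have to be found in the camera images.
- case: Grey spares case, fixed. Origin: centre of its underside, on the worktop; +x runs from its front (slotted side) to its hinge side, z up. Outside 154 (x) x 164 (y) x 63 mm without lid; inside 146 x 156 mm, inner floor at z = 5 mm, walls 4 mm. Four posts 14 x 14 mm in the inside corners, tops at z = 35 mm, carry the divider.
- pry_slot (a point): Pry slot: open notch in the middle of the top of the case's front wall, 24 mm wide, from z = 51 mm up to the lid's underside at z = 63 mm. The point is its middle on the wall's outer face, 57 mm up. Axes as the case: the blade goes in along +x.
- case_lid (a joint): Angle of the white lid, rad: 0 shut, 1.8 its stop, leaning back past upright. Stiff hinge, stays where it is left; about 1.2 N at the front edge raises it. A plate 154 x 164 x 5 mm on top of the walls (z = 63 to 68 mm shut), flush with them outside; hinge axis along case y at case x = +77 mm, z = 65.5 mm. A growing angle lifts the front edge.
- lid_edge (a point): Middle of the lid's front edge, at half its thickness, 154 mm from the hinge axis; moves with the lid.
- screwdriver: Flat screwdriver 178 mm long, 62 g, lying on the worktop. Origin: on the worktop under the middle of its length when lying; long axis is its y. Black handle from y = 0 to +89 mm, 22 mm wide and 23 mm high; thin shaft and blade from y = 0 to the tip at y = -83 mm, 6 mm wide (x) and 5 mm thick, its axis at z = 11.5 mm.
- divider: Flat aluminium divider plate 138 (x) x 148 (y) x 3 mm, 120 g, lying flat; origin: centre of its underside. In the middle of its top is a grip bar 26 mm long (x), 12 mm thick (y), rising to z = 21 mm. The same either way round; it fits the case with 4 mm to spare on each side, x along the case's x.
- forceps: Steel forceps, 132 mm long along y, 11 mm wide, 12 mm high, 22 g, lying flat. Origin: centre of the underside. Fits in the case only with its length along the case's y, beside the divider's grip bar.
- vial_a: Bystander: capped glass vial, 24 mm diameter, 56 mm high, standing. Origin: centre of the underside.
- beaker_small: Bystander: small glass beaker, 55 x 61 x 56 mm, standing. Origin: centre of the underside.
- tape: Bystander: roll of paper tape lying flat, 90 mm diameter, 18 mm high. Origin: centre of the underside.
- clamp_screw_a: Chrome clamp screw: round flanged thumb screw 27 mm wide and 17 mm high, 28 g, standing on its flange; origin: centre of its underside. Two to four of the four are there; all alike. Lying on its side also fits under the divider.
- clamp_screw_b: Chrome clamp screw: round flanged thumb screw 27 mm wide and 17 mm high, 28 g, standing on its flange; origin: centre of its underside. Two to four of the four are there; all alike. Lying on its side also fits under the divider.
- clamp_screw_c: Chrome clamp screw: round flanged thumb screw 27 mm wide and 17 mm high, 28 g, standing on its flange; origin: centre of its underside. Two to four of the four are there; all alike. Lying on its side also fits under the divider.
- clamp_screw_d: Chrome clamp screw: round flanged thumb screw 27 mm wide and 17 mm high, 28 g, standing on its flange; origin: centre of its underside. Two to four of the four are there; all alike. Lying on its side also fits under the divider.

How it is judged:
By the outcome, as a careful person would: the job done as asked, in the order asked, and still so for the second after the job is handed in, with the robot touching nothing.
Of clamp_screw_a, clamp_screw_b, clamp_screw_c, clamp_screw_d only 2 to 4 are there at a start; the rules pass over those that are not, and their reading is None.
At some moment in a run one of clamp_screw_a, clamp_screw_b, clamp_screw_c, clamp_screw_d, forceps, divider may be knocked a few centimetres aside while the robot is not near it.
Once in a run the grip may slacken for a moment while it holds something.
It also fails if it takes over 210 s, if anything falls off the work surface, if the arm or the gripper's body presses on something with over 40 N, if the wrist force passes 120 N, or if a joint passes its speed limit or range.

## Working session

There is one attempt and no reset: what is moved stays moved. The work goes in short steps, Python scripts to look and compute and a tool call to move; the robot and the scene stay as the last step left them, time stands still between calls to the robot, and variables do not carry over. Pictures are saved under pics/ and viewed, at most 14 in all, crops included, and the job is handed in when it is done.

Besides the shell and the picture viewer there is one more tool, called after "Emit:" as name(argument=value, ...), one argument or row to a line, values as JSON. step_arm: Moves the arm, as the interface text tells. Its arguments: {"type":"object","properties":{"steps":{"type":"array"},"claw":{"type":"number"},"grip_force":{"type":"number"}},"required":["steps"]}

```bash
mkdir -p pics; ls
cat > h.py <<'E'
import numpy as np, cv2
from plant import sensors, vision, finish_job, r
from scipy.spatial.transform import Rotation as R
def snap(n,f=None):
    s=vision.snapshot(n)
    if f: cv2.imwrite('pics/'+f,cv2.cvtColor(s['img'],cv2.COLOR_RGB2BGR))
    return s
def rot(s):
    a=np.array(s['rotation'],float)
    return a if a.shape==(3,3) else R.from_quat(a).as_matrix()
def ray(s,u,v):
    d=np.array([(u-s['cx'])/s['fx'],(v-s['cy'])/s['fy']]);p=d.copy()
    for _ in range(20): p=d/(1+s['k1']*(p@p))
    return rot(s)@np.array([p[0],p[1],1.])
def onz(s,u,v,z):
    d=ray(s,u,v);o=np.array(s['position']);return o+d*(z-o[2])/d[2]
def proj(s,P):
    c=rot(s).T@(np.array(P)-np.array(s['position']));p=c[:2]/c[2];p=p*(1+s['k1']*(p@p))
    return np.array([p[0]*s['fx']+s['cx'],p[1]*s['fy']+s['cy']])
def st():
    s=sensors.get_state();print('t',round(s['clock'],2),'pos',np.round(s['tool_pos'],4),'q',np.round(s['eef_rot'],4),'F',np.round(s['contact_force'],1),'op',round(s['opening'],3));return s
E
python3 - <<'E'
from h import *
s=st();print(R.from_quat(s['eef_rot']).as_matrix().round(3), r.tip_extent)
for n in('scene','side','wrist'):
    a=snap(n,n+'0.png');print(n,np.round(a['position'],3),rot(a).round(3).tolist(),a['fx'],a['k1'])
E
```

```text
pics
t 0.0 pos [ 0.1622 -0.6029  0.2353] q [ 9.914e-01  1.311e-01 -2.000e-04 -9.000e-04] F [0.4 0.3 0.5] op 1.0
[[ 0.966  0.26  -0.001]
 [ 0.26  -0.966  0.002]
 [-0.    -0.002 -1.   ]] 0.019
scene [ 0.066 -0.869  1.237] [[0.902, -0.322, 0.287], [-0.431, -0.67, 0.604], [-0.002, -0.669, -0.744]] 432.56956338393115 -0.01530353841398871
side [0.524 1.298 0.895] [[-0.999, 0.036, -0.009], [0.028, 0.565, -0.824], [-0.024, -0.824, -0.566]] 471.14564690623575 -0.038498423921775604
wrist [ 0.235 -0.584  0.384] [[0.259, -0.923, -0.285], [-0.966, -0.248, -0.074], [-0.003, 0.294, -0.956]] 322.3913887440708 -0.0310357849708243
```

View pics/scene0.png

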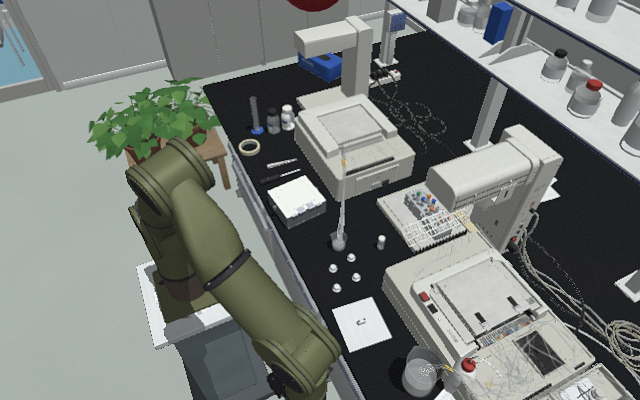

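View pics/side0.png

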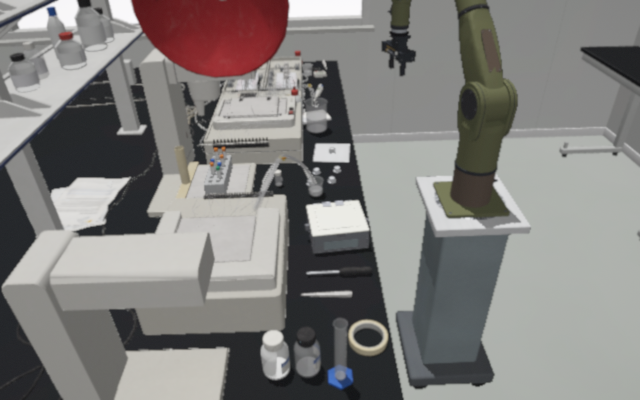

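The scene shows the case (297,200), screwdriver (280,175), forceps (283,163), tape (249,147), four screws near (345,272), divider (361,323), beaker (338,241) and vial (381,241). The side view shows the same things.

Run:
```python
from h import *
a=snap('scene');b=snap('side')
for n,u,v,z in [('case top',295,196,.068),('sd',280,176,.011),('fc',283,163,.006),('tape',249,147,.018),('s1',333,268,.012),('s2',351,257,.012),('s3',337,288,.012),('s4',356,277,.012),('div',361,323,0.003),('beaker base',338,246,0),('vial',381,247,0)]:
    print(n,onz(a,u,v,z).round(3))
for n,u,v,z in [('case top',337,216,.068),('sd',338,271,.011),('fc',327,294,.006),('s',336,169,.012),('div',332,152,.003),('beaker',316,192,0),('vial',279,184,0)]:
    print(n,onz(b,u,v,z).round(3))
c=cv2.cvtColor(cv2.resize(a['img'][130:230,230:400],None,fx=4.6,fy=4.6,interpolation=cv2.INTER_CUBIC),cv2.COLOR_RGB2BGR)
d=cv2.cvtColor(cv2.resize(b['img'][190:310,260:420],None,fx=4.8,fy=4.8,interpolation=cv2.INTER_CUBIC),cv2.COLOR_RGB2BGR)
cv2.imwrite('pics/c1.png',c)
cv2.imwrite('pics/c2.png',d)
```

```text
case top [0.453 0.161 0.068]
sd [0.461 0.339 0.011]
fc [0.503 0.411 0.006]
tape [0.405 0.557 0.018]
s1 [ 0.455 -0.151  0.012]
s2 [ 0.531 -0.137  0.012]
s3 [ 0.432 -0.225  0.012]
s4 [ 0.508 -0.215  0.012]
div [ 0.445 -0.363  0.003]
beaker base [ 0.516 -0.068  0.   ]
vial [ 0.651 -0.138  0.   ]
case top [0.456 0.163 0.068]
sd [0.464 0.341 0.011]
fc [0.498 0.422 0.006]
s [ 0.437 -0.209  0.012]
div [ 0.444 -0.358  0.003]
beaker [ 0.515 -0.076  0.   ]
vial [ 0.646 -0.137  0.   ]
```

View pics/c1.png

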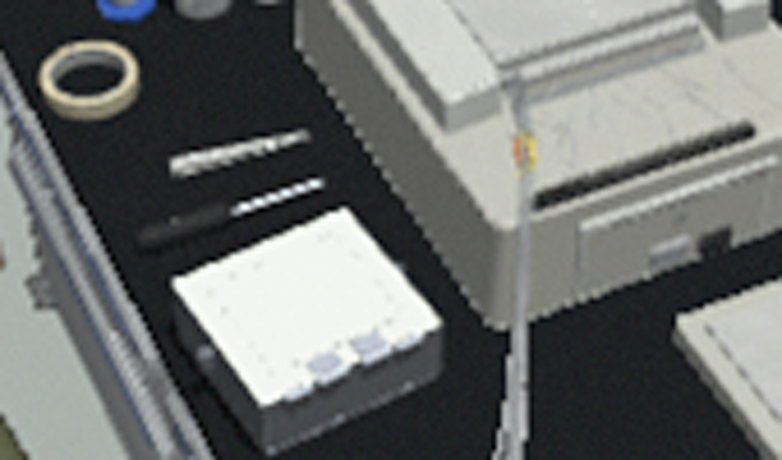

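The crop shows the lid with two lighter blocks along its −y edge (crop 325,362 and 370,345), a small light spot on the −x wall (205,355), the screwdriver with its black handle to the left and tip right, and the forceps behind it.

View pics/c2.png

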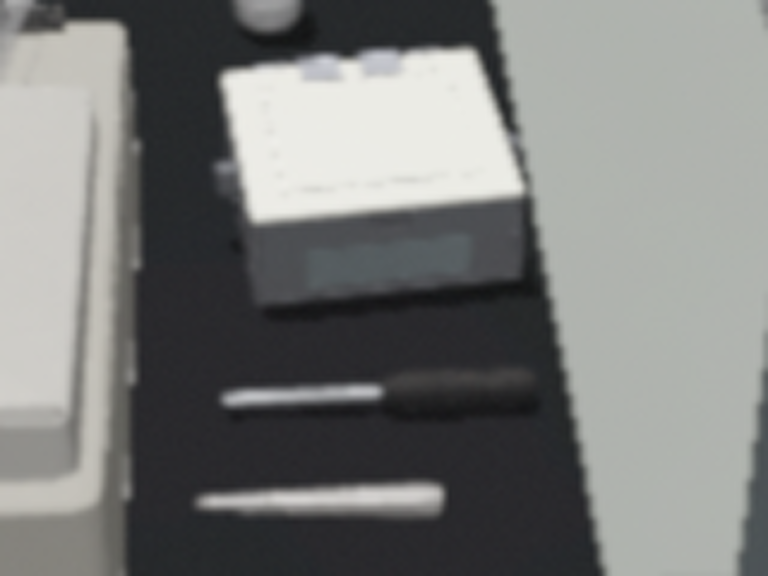

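The side crop shows the two hinge tabs at the far (−y) edge (320,67 and 380,62), so the slotted front is the +y face. I'll go there for a near view with the wrist camera.

```bash
cat >> h.py <<'E'
def yaw(q):
    m=R.from_quat(q).as_matrix();return np.degrees(np.arctan2(m[1,0],m[0,0]))
def plan(wps,step=5.5,turn=10,start=None):
    """wps: (x,y,z,yaw deg[,step cm]); print rows in tool axes"""
    s=sensors.get_state();p=np.array(s['tool_pos']);Rm=R.from_quat(s['eef_rot'])
    if start is not None: p=np.array(start[:3]);Rm=tgt(start[3])
    for w in wps:
        rel=(Rm.inv()*tgt(w[3])).as_rotvec(degrees=True)
        t=np.array(w[:3]);n=int(max(np.ceil(np.linalg.norm(t-p)*100/(w[4] if len(w)>4 else step)),np.ceil(np.linalg.norm(rel)/turn),1))
        out=[];p0=p.copy();R0=Rm
        for i in range(n):
            want=p0+(t-p0)*(i+1)/n
            d=np.round(Rm.inv().apply(want-p)*100,1 if i<n-1 else 2)
            rv=np.round((Rm.inv()*R0*R.from_rotvec(rel*(i+1)/n,degrees=True)).as_rotvec(degrees=True),1)
            p=p+Rm.apply(d)/100;Rm=Rm*R.from_rotvec(rv,degrees=True);out.append([d.tolist(),rv.tolist()])
        print(n,'->',str(out).replace(' ','').replace('-0.0,','0,').replace('0.0','0'))
def tgt(y):
    y=np.radians(y);c,s=np.cos(y),np.sin(y)
    return R.from_matrix([[c,s,0],[s,-c,0],[0,0,-1]])
def tri(a,ua,b,ub):
    d1=ray(a,*ua);d2=ray(b,*ub);d1/=np.linalg.norm(d1);d2/=np.linalg.norm(d2)
    o1=np.array(a['position']);o2=np.array(b['position'])
    t=np.linalg.lstsq(np.c_[d1,-d2],o2-o1,rcond=None)[0]
    return (o1+d1*t[0]+o2+d2*t[1])/2,np.linalg.norm(o1+d1*t[0]-o2-d2*t[1])
E
python3 - <<'E'
from h import *
a=snap('scene');b=snap('side')
print(tri(a,(343,162),b,(285,158)), 'analyser corner',onz(a,338.7,200.6,0))
plan([(.44,-.25,.40,48),(.44,.27,.40,90)])
E
```

```text
(array([0.60615955, 0.09097002, 0.23212602]), np.float64(0.006985022615425954)) analyser corner [0.61826784 0.12471906 0.        ]
9 -> [[[4.0,-3.0,-1.8],[0,0,-3.7]],[[4.2,-2.7,-1.8],[0,0,-3.6]],[[4.3,-2.5,-1.9],[0,0,-3.7]],[[4.5,-2.1,-1.8],[0,0,-3.6]],[[4.7,-1.9,-1.8],[0,0,-3.7]],[[4.7,-1.6,-1.8],[0,0,-3.7]],[[4.8,-1.3,-1.9],[0,0,-3.6]],[[4.9,-1.0,-1.8],[0,0,-3.7]],[[4.97,-0.62,-1.8],[0,0,-3.6]]]
10 -> [[[3.9,-3.5,0],[0,0,-4.2]],[[4.1,-3.2,0],[0,0,-4.2]],[[4.3,-2.9,0],[0,0,-4.2]],[[4.5,-2.5,0],[0,0,-4.2]],[[4.7,-2.2,0],[0,0,-4.2]],[[4.9,-1.9,0],[0,0,-4.2]],[[5.0,-1.5,0],[0,0,-4.2]],[[5.0,-1.1,0],[0,0,-4.2]],[[5.2,-0.8,0],[0,0,-4.2]],[[5.16,-0.39,02],[0,0,-4.2]]]
```

Emit:
step_arm(
  steps=[
    [[4.0, -3.0, -1.8], [0, 0, -3.7]],
    [[4.2, -2.7, -1.8], [0, 0, -3.6]],
    [[4.3, -2.5, -1.9], [0, 0, -3.7]],
    [[4.5, -2.1, -1.8], [0, 0, -3.6]],
    [[4.7, -1.9, -1.8], [0, 0, -3.7]],
    [[4.7, -1.6, -1.8], [0, 0, -3.7]],
    [[4.8, -1.3, -1.9], [0, 0, -3.6]],
    [[4.9, -1.0, -1.8], [0, 0, -3.7]],
    [[5.0, -0.6, -1.8], [0, 0, -3.6]],
  ],
)

```text
clock: 1.48
tool_pos: [0.441, -0.2487, 0.4009]
eef_rot: [0.913, 0.407, 0.0, 0.0]
contact_force: [0.4, -0.6, 0.5]
opening: 1.003
finger_force: 0.0
```

Emit:
step_arm(
  steps=[
    [[3.9, -3.5, 0], [0, 0, -4.2]],
    [[4.1, -3.2, 0], [0, 0, -4.2]],
    [[4.3, -2.9, 0], [0, 0, -4.2]],
    [[4.5, -2.5, 0], [0, 0, -4.2]],
    [[4.7, -2.2, 0], [0, 0, -4.2]],
    [[4.9, -1.9, 0], [0, 0, -4.2]],
    [[5.0, -1.5, 0], [0, 0, -4.2]],
    [[5.0, -1.1, 0], [0, 0, -4.2]],
    [[5.2, -0.8, 0], [0, 0, -4.2]],
    [[5.2, -0.4, 0], [0, 0, -4.2]],
    [[0, 0, 0], [0, 0, 0]],
  ],
)

```text
clock: 2.85
tool_pos: [0.4387, 0.2749, 0.4001]
eef_rot: [0.705, 0.71, 0.001, -0.001]
contact_force: [-0.1, -0.7, 0.3]
opening: 0.997
finger_force: 0.0
```

```bash
sed -i "s/.replace('-0.0,','0,').replace('0.0','0')/.replace('-0.0,','0,').replace('0.0,','0,')/" h.py
python3 - <<'E'
from h import *
s=st();print(yaw(s['eef_rot']),np.round(s['q'],2))
w=snap('wrist','w1.png');print(np.round(w['position'],3))
E
```

```text
t 2.85 pos [0.4387 0.2749 0.4001] q [ 0.7046  0.7096  0.0008 -0.0015] F [-0.1 -0.7  0.3] op 0.997
90.4039666071564 [-0.17  0.44 -0.74  1.61  0.31  1.21 -0.97]
[0.438 0.35  0.549]
```

View pics/w1.png

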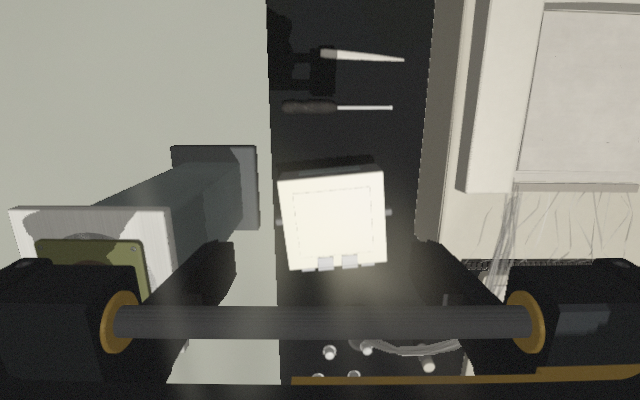

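The wrist picture shows the case lid with corners near (279,180), (381,170), (386,262), (290,270), slightly rotated; the screwdriver handle at (283–337,106) with tip at (392,107); the forceps from (322,53) to (404,60).

Run:
```python
from h import *
w=snap('wrist');im=w['img'];h=cv2.cvtColor(im,cv2.COLOR_RGB2HSV)
m=(im.min(2)>185).astype(np.uint8);m[:150]=0;m[290:]=0;m[:,:268]=0;m[:,400:]=0
c=max(cv2.findContours(m,0,1)[0],key=cv2.contourArea)
b=cv2.boxPoints(cv2.minAreaRect(c));print('lid px',b.round(1).tolist())
P=[onz(w,u,v,.068)[:2] for u,v in b];P=np.array(P);print('lid',P.round(4).tolist(),'ctr',P.mean(0).round(4),[np.linalg.norm(P[i]-P[(i+1)%4]).round(4) for i in range(4)],[np.degrees(np.arctan2(*(P[(i+1)%4]-P[i])[::-1])).round(1) for i in range(4)])
def seg(n,mm,z,lo,hi):
    k,l,stt,_=cv2.connectedComponentsWithStats(mm.astype(np.uint8))
    for i in range(1,k):
        if lo<stt[i,4]<hi:
            ys,xs=np.where(l==i);pts=np.array([onz(w,x,y,z)[:2] for x,y in zip(xs,ys)])
            ct=pts.mean(0);U,S,V=np.linalg.svd(pts-ct);t=(pts-ct)@V[0];d=V[0]
            print(n,stt[i],'ctr',ct.round(4),'ends',(ct+d*t.min()).round(4),(ct+d*t.max()).round(4),'ang',np.degrees(np.arctan2(d[1],d[0])).round(1))
br=im.max(2).astype(int)
r1=np.zeros(br.shape,bool);r1[96:118,276:400]=1
seg('sd',(br>45)&r1,.0115,60,3000)
seg('blade',(br>110)&r1,.0115,30,3000)
r2=np.zeros(br.shape,bool);r2[40:75,300:415]=1
seg('fc',(br>115)&r2,.008,60,3000)
print(im[106,276:400:4].max(1))
print('table edge',onz(w,272,106,0))
```

```text
lid px [[276.5, 178.8000030517578], [381.79998779296875, 168.1999969482422], [391.0, 260.5], [285.70001220703125, 271.0]]
lid [[0.3692, 0.2327], [0.5294, 0.2494], [0.5535, 0.094], [0.3782, 0.0741]] ctr [0.4576 0.1625] [np.float64(0.1611), np.float64(0.1572), np.float64(0.1764), np.float64(0.1588)] [np.float64(5.9), np.float64(-81.2), np.float64(-173.5), np.float64(93.3)]
sd [280  99 113  13 869] ctr [0.4459 0.3412] ends [0.3712 0.3401] [0.5509 0.3427] ang 0.8
blade [336 102  56   5 209] ctr [0.5039 0.3418] ends [0.5492 0.3424] [0.461  0.3412] ang -179.2
fc [320  46  84  12 562] ctr [0.4926 0.4194] ends [0.4351 0.4235] [0.5645 0.4143] ang -4.1
[ 42  50  72  73  66  61  62  74  73  66  62  68  68  69  68  88 151 141
 129 142 144 141 125 112 108 112  97  97 113  49  42]
table edge [0.35662091 0.33886177 0.        ]
```

Run:
```python
from h import *
w=snap('wrist');im=w['img']
m=(im.min(2)>185).astype(np.uint8);m[:150]=0;m[290:]=0;m[:,:268]=0;m[:,400:]=0
c=max(cv2.findContours(m,0,1)[0],key=cv2.contourArea)[:,0]
P=np.array([onz(w,u,v,.068)[:2] for u,v in c])
L={}
for n,sel in dict(front=(c[:,1]<185)&(c[:,0]>286)&(c[:,0]<374),left=(c[:,0]<292)&(c[:,1]>190)&(c[:,1]<255),right=(c[:,0]>375)&(c[:,1]>180)&(c[:,1]<200)).items():
    vx,vy,x,y=cv2.fitLine(P[sel].astype(np.float32),cv2.DIST_HUBER,0,.01,.01).ravel();L[n]=(np.array([x,y]),np.array([vx,vy]));print(n,sel.sum(),x,y,np.degrees(np.arctan2(vy,vx)))
plan([(.441,.341,.13,180.5),(.441,.341,.024,180.8,2.5)])
```

```text
front 87 0.46880922 0.24250115 5.980929
left 64 0.3771367 0.15840544 -83.85112
right 19 0.53322595 0.20958617 -82.68165
10 -> [[[0.7,0,2.7],[0,0,-9.1]],[[0.7,0.1,2.7],[0,0,-9.0]],[[0.7,0.3,2.7],[0,0,-9.1]],[[0.7,0.3,2.7],[0,0,-9.1]],[[0.6,0.4,2.7],[0,0,-9.0]],[[0.5,0.5,2.7],[-0.1,0,-9.1]],[[0.4,0.6,2.7],[0,0,-9.0]],[[0.3,0.6,2.7],[0,0,-9.1]],[[0.2,0.7,2.7],[0,0.1,-9.1]],[[0.1,0.74,2.68],[0,0,-9.0]]]
5 -> [[[0,0,2.1],[0,0,-0.1]],[[0,0,2.1],[0,0,-0.0]],[[0,0,2.2],[0,0,-0.1]],[[0,0,2.1],[0,0,-0.1]],[[0,0,2.1],[0,0,-0.0]]]
```

Emit:
step_arm(
  steps=[
    [[0.7, 0, 2.7], [0, 0, -9.1]],
    [[0.7, 0.1, 2.7], [0, 0, -9.0]],
    [[0.7, 0.3, 2.7], [0, 0, -9.1]],
    [[0.7, 0.3, 2.7], [0, 0, -9.1]],
    [[0.6, 0.4, 2.7], [0, 0, -9.0]],
    [[0.5, 0.5, 2.7], [0, 0, -9.1]],
    [[0.4, 0.6, 2.7], [0, 0, -9.0]],
    [[0.3, 0.6, 2.7], [0, 0, -9.1]],
    [[0.2, 0.7, 2.7], [0, 0, -9.1]],
    [[0.1, 0.7, 2.7], [0, 0, -9.0]],
    [[0, 0, 0], [0, 0, 0]],
  ],
)

```text
clock: 4.38
tool_pos: [0.4407, 0.3395, 0.1284]
eef_rot: [-0.003, 1.0, -0.002, -0.001]
contact_force: [0.2, -0.0, 0.5]
opening: 1.003
finger_force: 0.0
```

Run:
```python
from h import *
s=st();print(yaw(s['eef_rot']))
w=snap('wrist','w2.png')
for p in[(.371,.340,.0115),(.461,.3413,.0115),(.5499,.3425,.0115)]: print(proj(w,p).round(0))
plan([(.441,.341,.024,180.8,2.2)])
```

```text
t 4.38 pos [0.4407 0.3395 0.1284] q [-0.0029  1.     -0.0018 -0.0012] F [ 0.2 -0.   0.5] op 1.003
-179.66823188042528
[324. 109.]
[325. 216.]
[326. 303.]
5 -> [[[0,0,2.1],[0,0,-0.1]],[[0,0,2.1],[0,0,-0.1]],[[0,0.1,2.1],[-0.1,0,-0.1]],[[0,0,2.2],[0,0,-0.1]],[[0,-0.02,2.08],[0,0,-0.1]]]
```

View pics/w2.png

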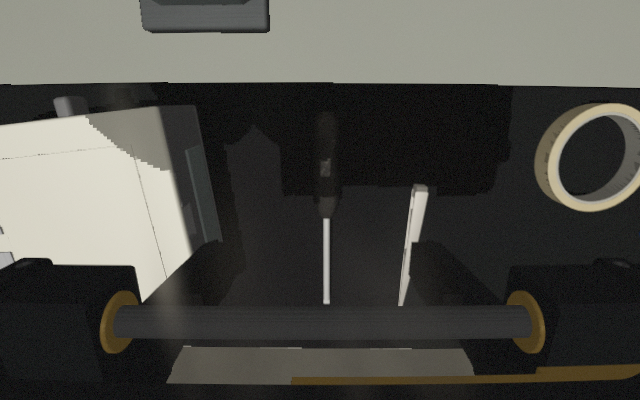

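The screwdriver lies at (325,112)–(326,303) with the handle/shaft joint at (325,217), as predicted. I'll descend and grip.

Emit:
step_arm(
  steps=[
    [[0, 0, 2.1], [0, 0, 0]],
    [[0, 0.1, 2.1], [0, 0, -0.1]],
    [[0, 0, 2.1], [0, 0, -0.1]],
    [[0, 0, 2.1], [0, 0, -0.1]],
    [[0, 0, 2.0], [0, 0, 0]],
    [[0, 0, 0], [0, 0, 0]],
  ],
)

```text
clock: 5.18
tool_pos: [0.4413, 0.342, 0.0265]
eef_rot: [-0.006, 1.0, -0.001, 0.0]
contact_force: [1.2, -0.9, 0.1]
opening: 1.002
finger_force: 0.0
```

Emit:
step_arm(
  steps=[
    [[0, 0, 0], [0, 0, 0]],
    [[0, 0, 0], [0, 0, 0]],
    [[0, 0, 0], [0, 0, 0]],
    [[0, 0, 0], [0, 0, 0]],
    [[0, 0, 0], [0, 0, 0]],
    [[0, 0, 0], [0, 0, 0]],
    [[0, 0, -2], [0, 0, 0]],
    [[0, 0, -4], [0, 0, 0]],
    [[0, 0, -4], [0, 0, 0]],
    [[0, 0, 0], [0, 0, 0]],
  ],
  claw=-1,
  grip_force=58,
)

```text
clock: 6.42
tool_pos: [0.4414, 0.345, 0.1288]
eef_rot: [-0.007, 1.0, 0.002, 0.002]
contact_force: [-0.0, -0.3, -0.1]
opening: 0.004
finger_force: 0.0
```

Run:
```python
from h import *
s=st();print(yaw(s['eef_rot']))
w=snap('wrist','w3.png');im=w['img']
# predicted tip if held unchanged: tip z = tcp-0.0125, 0.108 along -tool x
m=R.from_quat(s['eef_rot']);T=np.array(s['tool_pos'])
print(proj(w,T+m.apply([-.02,0,.0125])),proj(w,T+m.apply([-.108,0,.0125])))
```

```text
t 6.42 pos [0.4414 0.345  0.1288] q [-0.0075  1.      0.0021  0.0018] F [-0.  -0.3 -0.1] op 0.004
-179.14604840279776
[323.06245927 278.50852383] [323.06334774 396.87604574]
```

View pics/w3.png

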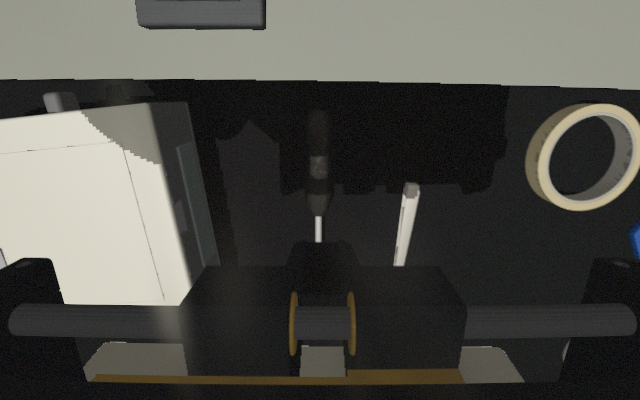

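The gripper closed on air: the screwdriver is still at (318,110)–(318,240) on the table; the fingers evidently need longer to close than I gave them. Retrying with more time.

Emit:
step_arm(
  steps=[
    [[0, 0.3, 0], [0, 0, 0]],
    [[0, 0, 0], [0, 0, 0]],
    [[0, 0, 0], [0, 0, 0]],
    [[0, 0, 0], [0, 0, 0]],
    [[0, 0, 0], [0, 0, 0]],
    [[0, 0, 0], [0, 0, 0]],
    [[0, 0, 0], [0, 0, 0]],
    [[0, 0, 0], [0, 0, 0]],
  ],
  claw=0.2,
)

```text
clock: 7.48
tool_pos: [0.4405, 0.3462, 0.1261]
eef_rot: [-0.007, 1.0, 0.0, 0.0]
contact_force: [0.5, 0.1, 0.4]
opening: 0.604
finger_force: 0.0
```

Run:
```python
from h import *
s=st();print(yaw(s['eef_rot']))
w=snap('wrist');im=w['img'];br=im.max(2).astype(int)
g=br[95:215,285:355]
print(im[160,285:355:3].max(1),im[200,285:355:3].max(1))
for v in(150,160,200,225,235):
    row=br[v,295:345]; xs=np.where(row>(60 if v<212 else 100))[0]; 
    if len(xs): print(v,xs.min()+295,xs.max()+295,onz(w,295+(xs.min()+xs.max())/2,v,.0115).round(4))
print('centreline at table-ish', proj(w,[*s['tool_pos'][:2],.0115]))
plan([(.441,.341,.022,180.8,2.2)])
```

```text
t 7.47 pos [0.4405 0.3462 0.1261] q [-0.0075  1.      0.      0.    ] F [0.5 0.1 0.4] op 0.604
-179.14334709200025
[20 25 24 22 17 23 22 20 20 30 35 40 31 25 22 19 20 23 27 11 15 11 17 16] [32 31 37 31 35 30 36 36 29 28 27 30 29 34 25 21 33 33 35 38 33 38 29 35]
225 315 320 [0.4686 0.3421 0.0115]
235 315 320 [0.4781 0.3422 0.0115]
centreline at table-ish [322.62583365 194.14271599]
5 -> [[[0,-0.1,2.1],[0,0,0.0]],[[0,-0.1,2.1],[0,0,0.0]],[[0,-0.1,2.0],[0,0,0.0]],[[0,-0.1,2.1],[0,0,0.0]],[[-0.04,-0.11,2.11],[0,0,0.1]]]
```

Emit:
step_arm(
  steps=[
    [[0, -0.1, 2.1], [0, 0, 0]],
    [[0, -0.1, 2.1], [0, 0, 0]],
    [[0, -0.1, 2.1], [0, 0, 0]],
    [[0, -0.1, 2.1], [0, 0, 0]],
    [[0, 0, 2.0], [0, 0, 0]],
    [[0, 0, 0], [0, 0, 0]],
  ],
)

```text
clock: 8.28
tool_pos: [0.4399, 0.3414, 0.021]
eef_rot: [-0.008, 1.0, -0.001, -0.001]
contact_force: [-0.0, 0.0, -0.2]
opening: 0.603
finger_force: 0.0
```

Emit:
step_arm(
  steps=[
    [[0, 0, 0], [0, 0, 0]],
    [[0, 0, 0], [0, 0, 0]],
    [[0, 0, 0], [0, 0, 0]],
    [[0, 0, 0], [0, 0, 0]],
    [[0, 0, 0], [0, 0, 0]],
    [[0, 0, 0], [0, 0, 0]],
    [[0, 0, 0], [0, 0, 0]],
    [[0, 0, 0], [0, 0, 0]],
    [[0, 0, 0], [0, 0, 0]],
    [[0, 0, 0], [0, 0, 0]],
    [[0, 0, 0], [0, 0, 0]],
    [[0, 0, 0], [0, 0, 0]],
  ],
  claw=-1,
  grip_force=58,
)

```text
clock: 9.78
tool_pos: [0.4405, 0.3421, 0.0221]
eef_rot: [-0.008, 1.0, -0.0, 0.0]
contact_force: [0.5, 0.1, 0.3]
opening: 0.004
finger_force: 0.0
```

Run:
```python
from h import *
s=st()
w=snap('wrist');b=snap('side')
A=cv2.resize(w['img'][90:310,180:470],(580,440));B=cv2.resize(b['img'][215:315,285:385],(440,440),interpolation=cv2.INTER_CUBIC)
im=np.hstack([A[:,90:490],B[:,:390]]);im=np.clip(im.astype(float)*1.8,0,255).astype(np.uint8)
cv2.imwrite('pics/g1.png',cv2.cvtColor(im,cv2.COLOR_RGB2BGR))
```

```text
t 9.78 pos [0.4405 0.3421 0.0221] q [-0.0075  1.     -0.      0.    ] F [0.5 0.1 0.3] op 0.004
```

View pics/g1.png

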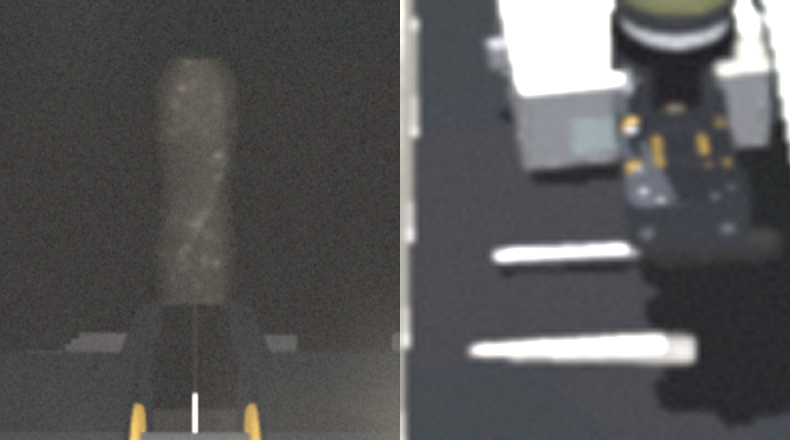

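Run:
```python
from h import *
s=sensors.get_state();print({k:np.round(v,3).tolist() for k,v in s.items()})
b=snap('side');a=snap('scene');w=snap('wrist')
T=np.array(s['tool_pos']);m=R.from_quat(s['eef_rot'])
for n,d in [('tcp',[0,0,0]),('tip',[0,0,.019])]:
    p=T+m.apply(d);print(n,proj(b,p).round(1),proj(a,p).round(1),proj(w,p).round(1))
for x in(.371,.4405,.461,.55): print('sd',x,proj(b,[x,.342,.0115]).round(1),proj(a,[x,.342,.0115]).round(1))
A=cv2.resize(a['img'][140:215,240:340],(800,600),interpolation=cv2.INTER_CUBIC)
cv2.imwrite('pics/g2.png',cv2.cvtColor(np.clip(A*1.5,0,255).astype(np.uint8),cv2.COLOR_RGB2BGR))
```

```text
{'clock': 9.875, 'q': [-0.31, 1.058, -0.774, 1.881, 1.144, 0.733, -0.193], 'qd': [-0.0, -0.001, -0.0, 0.001, -0.001, -0.002, 0.0], 'joint_torque': [0.0, -53.161, -10.297, -5.445, -0.045, 0.001, 0.0], 'tool_pos': [0.441, 0.342, 0.022], 'eef_rot': [-0.007, 1.0, -0.0, 0.0], 'contact_force': [0.638, -0.585, 0.157], 'moment': [0.057, -0.165, -0.016], 'finger_force': 0.0, 'opening': 0.003}
tcp [346.8 267.9] [274.9 175.1] [323.1 256.9]
tip [346.7 273.1] [275.3 178.5] [323.  241.3]
sd 0.371 [372.  269.8] [259.  182.3]
sd 0.4405 [346.7 270.8] [275.1 177. ]
sd 0.461 [339.2 271.1] [279.8 175.5]
sd 0.55 [306.8 272.3] [299.9 169. ]
```

View pics/g2.png

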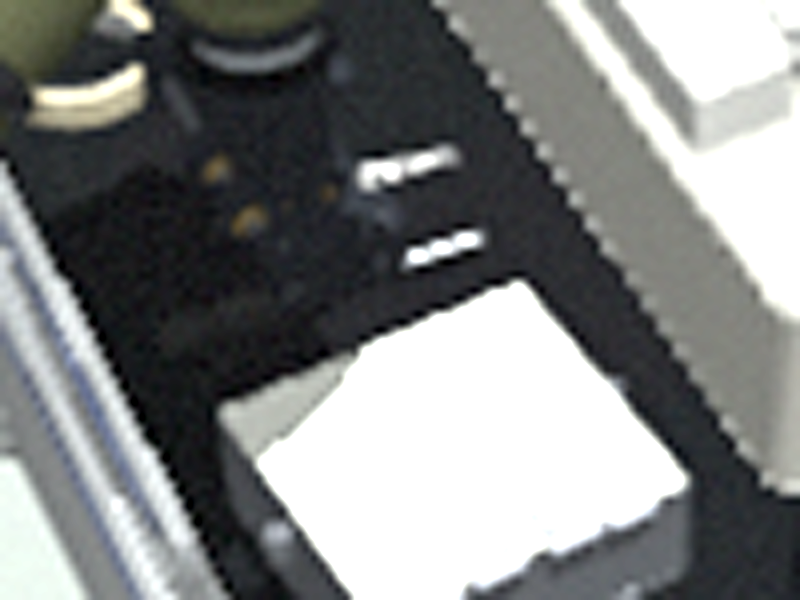

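Emit:
step_arm(
  steps=[
    [[0, 0, -1], [0, 0, 0]],
    [[0, 0, -2], [0, 0, 0]],
    [[0, 0, -2], [0, 0, 0]],
    [[0, 0, -2], [0, 0, 0]],
    [[0, 0, 0], [0, 0, 0]],
  ],
)

```text
clock: 10.65
tool_pos: [0.4411, 0.3432, 0.0938]
eef_rot: [-0.007, 1.0, 0.001, 0.001]
contact_force: [-0.1, 0.4, -1.1]
opening: 0.005
finger_force: 0.0
```

Run:
```python
from h import *
s=st();b=snap('side');a=snap('scene');w=snap('wrist')
B=cv2.resize(b['img'][215:315,285:385],(400,400),interpolation=cv2.INTER_CUBIC)
A=cv2.resize(w['img'][60:310,200:450],(400,400),interpolation=cv2.INTER_CUBIC)
cv2.imwrite('pics/g3.png',cv2.cvtColor(np.clip(np.hstack([A,B])*1.8,0,255).astype(np.uint8),cv2.COLOR_RGB2BGR))
```

```text
t 10.65 pos [0.4411 0.3432 0.0938] q [-0.0075  1.      0.0012  0.0011] F [-0.1  0.4 -1.1] op 0.005
```

View pics/g3.png

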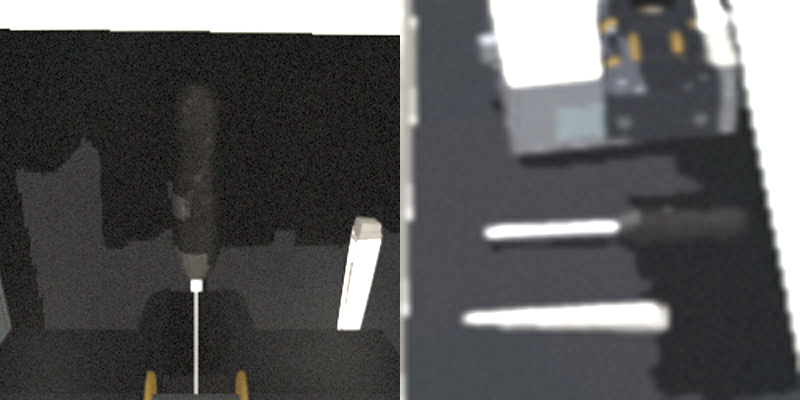

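Both views show the screwdriver still lying at its old place, undisturbed, with the fingers shut above it. I'll close in stages, further along the handle, and watch.

Emit:
step_arm(
  steps=[
    [[0.5, -0.1, 0], [0, 0, 0]],
    [[1.0, 0, 0], [0, 0, 0]],
    [[1.0, 0, 0], [0, 0, 0]],
    [[0, 0, 0], [0, 0, 0]],
    [[0, 0, 2.4], [0, 0, 0]],
    [[0, 0, 2.4], [0, 0, 0]],
    [[0, 0, 2.3], [0, 0, 0]],
    [[0, 0, 0], [0, 0, 0]],
  ],
  claw=0,
)

```text
clock: 11.8
tool_pos: [0.4151, 0.3399, 0.0199]
eef_rot: [-0.008, 1.0, -0.001, -0.001]
contact_force: [-0.3, -0.8, 0.4]
opening: 0.498
finger_force: 0.0
```

Emit:
step_arm(
  steps=[
    [[0, 0, 0], [0, 0, 0]],
    [[0, 0, 0], [0, 0, 0]],
    [[0, 0, 0], [0, 0, 0]],
    [[0, 0, 0], [0, 0, 0]],
  ],
  claw=-0.6,
  grip_force=20,
)

```text
clock: 12.3
tool_pos: [0.4157, 0.3409, 0.0214]
eef_rot: [-0.007, 1.0, 0.0, 0.0]
contact_force: [-0.0, -1.2, 0.7]
opening: 0.198
finger_force: 0.0
```

Run:
```python
from h import *
s=st();w=snap('wrist')
cv2.imwrite('pics/g4.png',cv2.cvtColor(np.clip(cv2.resize(w['img'][100:320,200:450],None,fx=2.4,fy=2.4)*2.,0,255).astype(np.uint8),cv2.COLOR_RGB2BGR))
```

```text
t 12.3 pos [0.4157 0.3409 0.0214] q [-7.4e-03  1.0e+00  1.0e-04  2.0e-04] F [-0.  -1.2  0.7] op 0.198
```

View pics/g4.png

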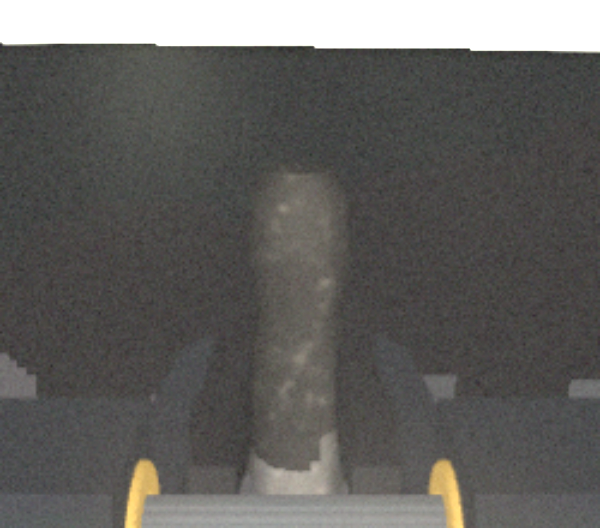

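Run:
```python
from h import *
s=st();w=snap('wrist');T=np.array(s['tool_pos']);m=R.from_quat(s['eef_rot'])
for z in(.003,.013,.023,.033):
    print(z,[proj(w,[T[0]+dx,T[1],z]).round(0).tolist() for dx in(-.009,0,.009)])
```

```text
t 12.35 pos [0.4157 0.3408 0.0213] q [-7.5e-03  1.0e+00  1.0e-04  2.0e-04] F [ 0.7 -0.7  0.6] op 0.201
0.003 [[323.0, 227.0], [323.0, 242.0], [323.0, 256.0]]
0.013 [[323.0, 234.0], [323.0, 250.0], [323.0, 265.0]]
0.023 [[323.0, 242.0], [323.0, 258.0], [323.0, 274.0]]
0.033 [[324.0, 251.0], [323.0, 268.0], [323.0, 285.0]]
```

Emit:
step_arm(
  steps=[
    [[0, 0, 0], [0, 0, 0]],
    [[0, 0, 0], [0, 0, 0]],
    [[0, 0, 0], [0, 0, 0]],
    [[0, 0, 0], [0, 0, 0]],
    [[0, 0, 0], [0, 0, 0]],
    [[0, 0, 0], [0, 0, 0]],
  ],
  claw=-1,
)

```text
clock: 13.15
tool_pos: [0.4155, 0.3408, 0.0211]
eef_rot: [-0.007, 1.0, -0.0, 0.0]
contact_force: [0.5, 0.3, -0.0]
opening: 0.003
finger_force: 0.0
```

Emit:
step_arm(
  steps=[
    [[0, 0, -2], [0, 0, 0]],
    [[0, 0, -2], [0, 0, 0]],
    [[0, 0, 0], [0, 0, 0]],
    [[0, 0, 0.5], [0, 0, 0]],
    [[0, 0, 0.5], [0, 0, 0]],
    [[0, 0, 0.5], [0, 0, 0]],
    [[0, 0, 0.5], [0, 0, 0]],
    [[0, 0, 0], [0, 0, 0]],
  ],
)

```text
clock: 14.15
tool_pos: [0.4153, 0.3405, 0.0405]
eef_rot: [-0.008, 1.0, -0.0, -0.0]
contact_force: [-0.4, -0.2, 0.1]
opening: 0.006
finger_force: 0.0
```

Emit:
step_arm(
  steps=[
    [[0, 0, 0.5], [0, 0, 0]],
    [[0, 0, 0.5], [0, 0, 0]],
    [[0, 0, 0.5], [0, 0, 0]],
    [[0, 0, 0.3], [0, 0, 0]],
    [[0, 0, 0], [0, 0, 0]],
  ],
)

```text
clock: 14.78
tool_pos: [0.4154, 0.3407, 0.0228]
eef_rot: [-0.008, 1.0, -0.0, -0.0]
contact_force: [-1.2, 0.4, -0.3]
opening: 0.003
finger_force: 0.0
```

Emit:
step_arm(
  steps=[
    [[0, 0, 0.2], [0, 0, 0]],
    [[0, 0, 0.2], [0, 0, 0]],
    [[0, 0, 0], [0, 0, 0]],
  ],
)

```text
clock: 15.15
tool_pos: [0.4156, 0.341, 0.0205]
eef_rot: [-0.008, 1.0, 0.0, 0.001]
contact_force: [-1.7, -2.3, 12.0]
opening: 0.0
finger_force: 6.2
```

Emit:
step_arm(
  steps=[
    [[0, 0, 0.2], [0, 0, 0]],
    [[0, 0, 0.2], [0, 0, 0]],
    [[0, 0, 0], [0, 0, 0]],
  ],
)

```text
clock: 15.52
tool_pos: [0.4157, 0.341, 0.0203]
eef_rot: [-0.008, 1.0, -0.0, 0.002]
contact_force: [-5.2, -10.5, 47.8]
opening: 0.005
finger_force: 23.8
```

Emit:
step_arm(
  steps=[
    [[0, 0, -2], [0, 0, 0]],
    [[0, 0, -2], [0, 0, 0]],
    [[0, 3, 0], [0, 0, 0]],
    [[0, 0, 2], [0, 0, 0]],
    [[0, 0, 1.8], [0, 0, 0]],
    [[0, 0, 0], [0, 0, 0]],
  ],
)

```text
clock: 16.27
tool_pos: [0.4145, 0.3693, 0.0155]
eef_rot: [-0.007, 1.0, -0.002, -0.001]
contact_force: [0.4, 0.4, 0.3]
opening: 0.001
finger_force: 0.0
```

Emit:
step_arm(
  steps=[
    [[0, 0, 0.2], [0, 0, 0]],
    [[0, 0, 0.2], [0, 0, 0]],
    [[0, 0, 0], [0, 0, 0]],
  ],
)

```text
clock: 16.65
tool_pos: [0.4152, 0.3708, 0.0133]
eef_rot: [-0.007, 1.0, 0.0, 0.0]
contact_force: [0.2, -0.2, 0.5]
opening: 0.007
finger_force: 0.0
```

Emit:
step_arm(
  steps=[
    [[0, 0, 0.5], [0, 0, 0]],
    [[0, 0, 0.3], [0, 0, 0]],
    [[0, 0, 0], [0, 0, 0]],
  ],
)

```text
clock: 17.02
tool_pos: [0.4149, 0.3706, 0.0047]
eef_rot: [-0.008, 1.0, -0.0, -0.0]
contact_force: [0.1, -0.3, 0.0]
opening: 0.002
finger_force: 0.0
```

Emit:
step_arm(
  steps=[
    [[0, 0, 0.2], [0, 0, 0]],
    [[0, 0, 0.2], [0, 0, 0]],
    [[0, 0, 0], [0, 0, 0]],
  ],
)

```text
clock: 17.4
tool_pos: [0.415, 0.3707, 0.0009]
eef_rot: [-0.007, 1.0, -0.0, -0.0]
contact_force: [0.9, 0.0, -0.6]
opening: 0.006
finger_force: 0.0
```

Emit:
step_arm(
  steps=[
    [[0, 0, 0.2], [0, 0, 0]],
    [[0, 0, 0], [0, 0, 0]],
    [[0, 0, 0], [0, 0, 0]],
  ],
)

```text
clock: 17.77
tool_pos: [0.4151, 0.3708, -0.0009]
eef_rot: [-0.008, 1.0, -0.0, 0.0]
contact_force: [-0.8, 0.5, 0.9]
opening: 0.004
finger_force: 0.0
```

The fingertips stand at about the reported TCP (tips touch the handle top at 0.0205, no table contact at −0.001), so the earlier grips were 2 cm too high. Grasping accordingly.

Emit:
step_arm(
  steps=[
    [[0, 0, -4], [0, 0, 0]],
    [[0, 0, -2], [0, 0, 0]],
    [[-1.3, -1.4, 0], [0, 0, 0]],
    [[-1.3, -1.4, 0], [0, 0, 0]],
    [[0, 0, 0], [0, 0, 0]],
    [[0, 0, 0], [0, 0, 0]],
    [[0, 0, 2], [0, 0, 0]],
    [[0, 0, 2], [0, 0, 0]],
    [[0, 0, 1.6], [0, 0, 0]],
    [[0, 0, 0], [0, 0, 0]],
  ],
  claw=0.2,
)

```text
clock: 19.02
tool_pos: [0.4405, 0.343, 0.0019]
eef_rot: [-0.008, 1.0, -0.001, -0.001]
contact_force: [0.5, -0.1, 0.0]
opening: 0.599
finger_force: 0.0
```

Emit:
step_arm(
  steps=[
    [[0, 0, 0], [0, 0, 0]],
    [[0, 0, 0], [0, 0, 0]],
    [[0, 0, 0], [0, 0, 0]],
    [[0, 0, 0], [0, 0, 0]],
    [[0, 0, 0], [0, 0, 0]],
    [[0, 0, 0], [0, 0, 0]],
  ],
  claw=-1,
  grip_force=58,
)

```text
clock: 19.77
tool_pos: [0.4417, 0.3433, 0.0035]
eef_rot: [-0.007, 1.0, 0.0, 0.0]
contact_force: [0.0, -0.5, 5.7]
opening: 0.249
finger_force: 58.0
```

Gripped (opening 0.249 = 22 mm, 58 N).

Run:
```python
from h import *
plan([(.441,.343,.12,180.86,4),(.4357,.369,.13,96)])
```

```text
3 -> [[[0,0,-3.9],[0,0,-0.0]],[[0,0,-3.9],[0,0,-0.0]],[[0.07,-0.03,-3.85],[0,0,-0.0]]]
9 -> [[[0.1,0.3,-0.1],[0,0,9.4]],[[0.1,0.3,-0.1],[0,0,9.5]],[[0.1,0.2,-0.1],[0,0,9.4]],[[0.2,0.3,-0.1],[0,0,9.4]],[[0.2,0.2,-0.2],[0,0,9.4]],[[0.2,0.1,-0.1],[0,0,9.5]],[[0.3,0.1,-0.1],[0,0,9.4]],[[0.3,0.1,-0.1],[0,0,9.4]],[[0.31,0.02,-0.1],[0,0,9.5]]]
```

Emit:
step_arm(
  steps=[
    [[0, 0, -1.5], [0, 0, 0]],
    [[0, 0, -3.4], [0, 0, 0]],
    [[0, 0, -3.4], [0, 0, 0]],
    [[0, 0, -3.4], [0, 0, 0]],
  ],
)

```text
clock: 20.27
tool_pos: [0.4411, 0.3431, 0.1216]
eef_rot: [-0.008, 1.0, 0.0, -0.0]
contact_force: [0.6, 0.3, 0.2]
opening: 0.251
finger_force: 58.0
```

Emit:
step_arm(
  steps=[
    [[0.1, 0.3, -0.1], [0, 0, 9.4]],
    [[0.1, 0.3, -0.1], [0, 0, 9.5]],
    [[0.1, 0.2, -0.1], [0, 0, 9.4]],
    [[0.2, 0.3, -0.1], [0, 0, 9.4]],
    [[0.2, 0.2, -0.2], [0, 0, 9.4]],
    [[0.2, 0.1, -0.1], [0, 0, 9.5]],
    [[0.3, 0.1, -0.1], [0, 0, 9.4]],
    [[0.3, 0.1, -0.1], [0, 0, 9.4]],
    [[0.3, 0, -0.1], [0, 0, 9.5]],
    [[0, 0, 0], [0, 0, 0]],
  ],
)

```text
clock: 21.52
tool_pos: [0.4357, 0.3696, 0.1307]
eef_rot: [0.668, 0.744, 0.0, -0.0]
contact_force: [0.4, -0.9, -1.1]
opening: 0.251
finger_force: 58.0
```

Run:
```python
from h import *
s=st();print(yaw(s['eef_rot']));b=snap('side');a=snap('scene');T=np.array(s['tool_pos']);m=R.from_quat(s['eef_rot'])
t=T+m.apply([-.1085,0,-.0085]);print('tip exp',t.round(4),proj(a,t).round(1),proj(b,t).round(1))
B=cv2.resize(b['img'][170:290,280:400],(400,400),interpolation=cv2.INTER_CUBIC)
A=cv2.resize(a['img'][120:220,230:330],(400,400),interpolation=cv2.INTER_CUBIC)
cv2.imwrite('pics/p1.png',cv2.cvtColor(np.clip(np.hstack([A,B])*1.4,0,255).astype(np.uint8),cv2.COLOR_RGB2BGR))
```

```text
t 21.52 pos [0.4357 0.3696 0.1307] q [ 6.684e-01  7.438e-01  3.000e-04 -0.000e+00] F [ 0.4 -0.9 -1.1] op 0.251
96.11506603222827
tip exp [0.4472 0.2617 0.1392] [282.1 165.5] [342.5 215.9]
```

View pics/p1.png

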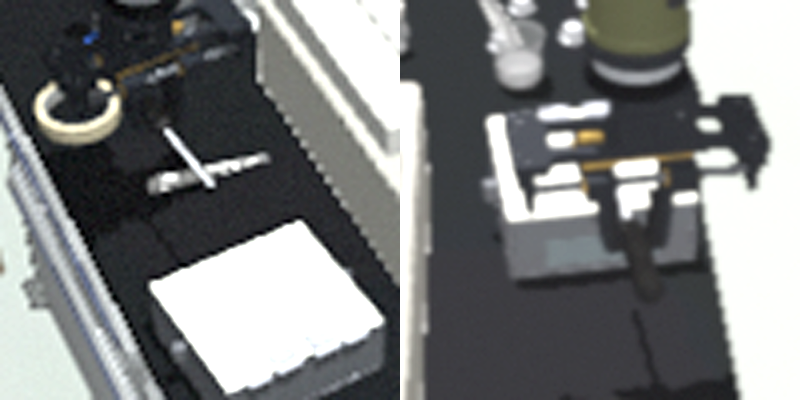

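The scene crop shows the blade tip at (282.5,166.8), within about 1 px of the expected (282,165.5): held straight. That's 12 views used; from here I check numerically. Descend in front of the slot, then insert.

Emit:
step_arm(
  steps=[
    [[0, 0, 2.7], [0, 0, 0]],
    [[0, 0, 2.7], [0, 0, 0]],
    [[0, 0, 2.7], [0, 0, 0]],
    [[0, 0, 0], [0, 0, 0]],
    [[0, 0, 0], [0, 0, 0]],
  ],
)

```text
clock: 22.25
tool_pos: [0.4363, 0.3695, 0.0498]
eef_rot: [0.669, 0.743, 0.0, -0.0]
contact_force: [0.7, 1.3, -0.1]
opening: 0.252
finger_force: 58.0
```

Run:
```python
from h import *
s=st();print(yaw(s['eef_rot']));a=snap('scene');b=snap('side');T=np.array(s['tool_pos']);m=R.from_quat(s['eef_rot'])
im=a['img'].max(2).astype(int)
t=T+m.apply([-.1085,0,-.0085]);k=T+m.apply([-.0255,0,-.0085]);print('tip exp',t.round(4),proj(a,t).round(1),'neck',proj(a,k).round(1))
u,v=proj(a,t);u,v=int(u),int(v)
m_=(im[v-25:v+8,u-30:u+8]>110)
for r_ in range(v-20,v+7):
    print(r_,' '.join('%3d'%x for x in im[r_,u-18:u+8]))
```

```text
t 22.25 pos [0.4363 0.3695 0.0498] q [ 6.691e-01  7.432e-01  4.000e-04 -2.000e-04] F [ 0.7  1.3 -0.1] op 0.252
96.00382769593168
tip exp [0.4476 0.2616 0.0582] [283.6 180.9] neck [273.7 168.4]
160  29  30  32  27  27  31  30  33  22  20  24  25  25  11  12  16  20  27  41  74 124 156 164 187 168 139
161  32  23  23  22  25  25  26  22  24  23  12  22  23  25  36  42  67  79 104 160 182 180 173 226 201 124
162  24  22  22  26  23  27  27  23  24  22  21  24  43  76  88  94 107 108 115 158 174 152  90 144 137  61
163  24  29  21  17  24  27  29  23  24  20  21  23  55  99 112 116 122 104  72  71 112 116  69  19  24  28
164  19  21  22  17  25  25  25  40  34  20  23  20  66  95  97  85  89  69  38  27  24  25  32  30  29  35
165  23  28  23  21  22  27  35  54  50  29  19  16  53  69  59  34  17  15  15  18  15  28  34  32  35  34
166  24  25  27  21  20  32  44  55  52  33  20  27  26  16  14  14  18  15  15  20  15  23  38  30  31  33
167  20  29  28  30  19  26  37  48  82  60  29  32  36  24  21  21  16  16  18  15  16  22  32  33  33  32
168  22  24  30  31  23  21  19  38 146 134
[... 1308 characters left out ...]
  31  35  31  38 165 174 109  46  28  32  29  19  20
181  38  32  36  29  30  32  31  35  26  24  22  28  32  34  28  32  28  60 127 107  44  24  20  56 131 188
182  28  34  32  32  32  33  34  33  29  27  22  28  34  33  36  32  29  29  59  44  17  79 182 212 229 245
183  34  33  34  31  33  36  35  35  35  33  31  25  27  34  31  32  27  20  21  80 169 213 244 248 244 243
184  35  36  33  34  36  36  36  39  34  33  34  26  19  29  24  23  56 134 186 213 240 247 243 242 240 241
185  32  34  33  35  32  34  34  35  33  32  29  27   6  13  81 177 211 231 243 246 242 242 242 240 240 241
186  33  34  35  35  33  32  32  30  29  29  19  23  79 170 213 244 248 243 243 242 241 236 238 240 241 241
```

Blade tip is where expected (283.3,181.5 vs 283.6,180.9). Insert.

Emit:
step_arm(
  steps=[
    [[-1, 0, 0], [0, 0, 0]],
    [[-0.8, 0, 0], [0, 0, 0]],
    [[-0.4, 0, 0], [0, 0, 0]],
    [[-0.4, 0, 0], [0, 0, 0]],
    [[0, 0, 0], [0, 0, 0]],
  ],
)

```text
clock: 22.98
tool_pos: [0.4389, 0.3429, 0.0491]
eef_rot: [0.67, 0.743, -0.0, 0.0]
contact_force: [0.0, -0.2, -0.9]
opening: 0.252
finger_force: 58.0
```

Emit:
step_arm(
  steps=[
    [[-0.4, 0, 0], [0, 0, 0]],
    [[-0.4, 0, 0], [0, 0, 0]],
    [[0, 0, 0], [0, 0, 0]],
  ],
)

```text
clock: 23.35
tool_pos: [0.4397, 0.3347, 0.049]
eef_rot: [0.67, 0.743, -0.0, 0.0]
contact_force: [-0.4, -0.3, -0.2]
opening: 0.25
finger_force: 58.0
```

Run:
```python
import numpy as np
rho=140;pf,pz=140,57.5;o=[]
for th in [0]+list(range(5,101,5)):
    t=np.radians(th);f=rho*np.cos(t)+2.5*np.sin(t);z=65.5+rho*np.sin(t)-2.5*np.cos(t)-2.5
    d=[-round((pf-f)/10,2),-round((z-pz)/10,2)];o.append((th,d));pf-=-10*d[0];pz-=10*d[1]
for x in o:print(x)
```

```text
(0, [np.float64(-0.0), np.float64(-0.3)])
(5, [np.float64(-0.03), np.float64(-1.22)])
(10, [np.float64(-0.14), np.float64(-1.21)])
(15, [np.float64(-0.24), np.float64(-1.2)])
(20, [np.float64(-0.35), np.float64(-1.17)])
(25, [np.float64(-0.45), np.float64(-1.14)])
(30, [np.float64(-0.54), np.float64(-1.09)])
(35, [np.float64(-0.64), np.float64(-1.05)])
(40, [np.float64(-0.72), np.float64(-0.98)])
(45, [np.float64(-0.81), np.float64(-0.91)])
(50, [np.float64(-0.89), np.float64(-0.84)])
(55, [np.float64(-0.96), np.float64(-0.76)])
(60, [np.float64(-1.01), np.float64(-0.68)])
(65, [np.float64(-1.08), np.float64(-0.58)])
(70, [np.float64(-1.12), np.float64(-0.49)])
(75, [np.float64(-1.16), np.float64(-0.39)])
(80, [np.float64(-1.18), np.float64(-0.28)])
(85, [np.float64(-1.21), np.float64(-0.18)])
(90, [np.float64(-1.22), np.float64(-0.08)])
(95, [np.float64(-1.22), np.float64(0.03)])
(100, [np.float64(-1.21), np.float64(0.14)])
```

Emit:
step_arm(
  steps=[
    [[0, 0, -0.3], [0, 0, 0]],
    [[0, 0, -0.6], [0, 0, 0]],
    [[0, 0, -0.6], [0, 0, 0]],
    [[-0.1, 0, -1.2], [0, 0, 0]],
    [[-0.2, 0, -1.2], [0, 0, 0]],
    [[0, 0, 0], [0, 0, 0]],
  ],
)

```text
clock: 24.1
tool_pos: [0.4406, 0.3326, 0.0894]
eef_rot: [0.67, 0.743, 0.001, 0.0]
contact_force: [0.1, 0.0, -1.0]
opening: 0.252
finger_force: 58.0
```

```bash
cat >> h.py <<'E'
H=np.array([.4572,.1647])+.077*np.array([.1045,-.9945])   # hinge xy
D=np.array([.1045,-.9945]);E_=np.array([.9945,.1045])
def lidpt(th,rho=.154,e=0,k=.0025):
    f=rho*np.cos(th)-k*np.sin(th);z=.0655+rho*np.sin(th)+k*np.cos(th)
    return np.array([*(H-f*D+e*E_),z])
def lid(s,ths):
    # compare the white mask with the drawn corner positions
    for th in ths: print(round(th,2),[proj(s,lidpt(th,e=e)).round(0).astype(int).tolist() for e in(-.082,.082)])
E
python3 - <<'E'
from h import *
s=st();a=snap('scene')
lid(a,[0,.2,.26,.32])
m=(a['img'].min(2)>200).astype(np.uint8);m[:130]=0;m[230:]=0;m[:,:255]=0;m[:,345:]=0
n,l,stt,_=cv2.connectedComponentsWithStats(m);i=1+stt[1:,4].argmax();ys,xs=np.where(l==i)
for k in(xs.argmin(),xs.argmax(),ys.argmin(),ys.argmax()):print(xs[k],ys[k])
E
```

```text
t 24.1 pos [0.4406 0.3326 0.0894] q [6.696e-01 7.427e-01 1.200e-03 1.000e-04] F [ 0.1  0.  -1. ] op 0.252
0 [[267, 191], [304, 175]]
0.2 [[266, 185], [305, 169]]
0.26 [[266, 184], [305, 168]]
0.32 [[266, 183], [305, 167]]
267 185
324 198
304 169
287 217
```

The lid is up about 0.2 rad on the blade. Continue along the arc.

Emit:
step_arm(
  steps=[
    [[-0.35, 0, -1.2], [0, 0, 0]],
    [[-0.45, 0, -1.1], [0, 0, 0]],
    [[-0.5, 0, -1.1], [0, 0, 0]],
    [[-0.6, 0, -1.1], [0, 0, 0]],
    [[-0.7, 0, -1.0], [0, 0, 0]],
    [[-0.8, 0, -0.9], [0, 0, 0]],
    [[-0.9, 0, -0.8], [0, 0, 0]],
    [[-1.0, 0, -0.8], [0, 0, 0]],
    [[-1.0, 0, -0.7], [0, 0, 0]],
    [[0, 0, 0], [0, 0, 0]],
  ],
)

```text
clock: 25.4
tool_pos: [0.4469, 0.268, 0.1754]
eef_rot: [0.67, 0.742, -0.0, 0.001]
contact_force: [0.1, 0.4, -1.1]
opening: 0.251
finger_force: 58.0
```

Emit:
step_arm(
  steps=[
    [[-1.1, 0, -0.6], [0, 0, 0]],
    [[-1.1, 0, -0.5], [0, 0, 0]],
    [[-1.2, 0, -0.4], [0, 0, 0]],
    [[-1.2, 0, -0.3], [0, 0, 0]],
    [[-1.2, 0, -0.2], [0, 0, 0]],
    [[-1.2, 0, -0.1], [0, 0, 0]],
    [[-1.2, 0, 0], [0, 0, 0]],
    [[-1.0, 0, 0], [0, 0, 0]],
    [[0, 0, 0], [0, 0, 0]],
  ],
)

```text
clock: 26.52
tool_pos: [0.456, 0.1767, 0.1958]
eef_rot: [0.67, 0.742, -0.001, 0.0]
contact_force: [-0.8, -0.2, -0.5]
opening: 0.25
finger_force: 58.0
```

Run:
```python
from h import *
s=st();a=snap('scene','p2.png');b=snap('side')
lid(a,[1.5,1.6,1.7,1.8]);lid(b,[1.5,1.6,1.7,1.8])
B=cv2.resize(b['img'][150:290,270:410],(400,400),interpolation=cv2.INTER_CUBIC)
A=cv2.resize(a['img'][120:240,240:360],(400,400),interpolation=cv2.INTER_CUBIC)
cv2.imwrite('pics/p2.png',cv2.cvtColor(np.hstack([A,B]),cv2.COLOR_RGB2BGR))
```

```text
t 26.52 pos [0.456  0.1767 0.1958] q [ 6.700e-01  7.423e-01 -7.000e-04  2.000e-04] F [-0.8 -0.2 -0.5] op 0.25
1.5 [[282, 186], [324, 168]]
1.6 [[284, 189], [327, 171]]
1.7 [[287, 192], [329, 173]]
1.8 [[289, 195], [332, 177]]
1.5 [[360, 158], [305, 163]]
1.6 [[359, 156], [304, 160]]
1.7 [[358, 154], [304, 158]]
1.8 [[357, 152], [303, 157]]
```

View pics/p2.png

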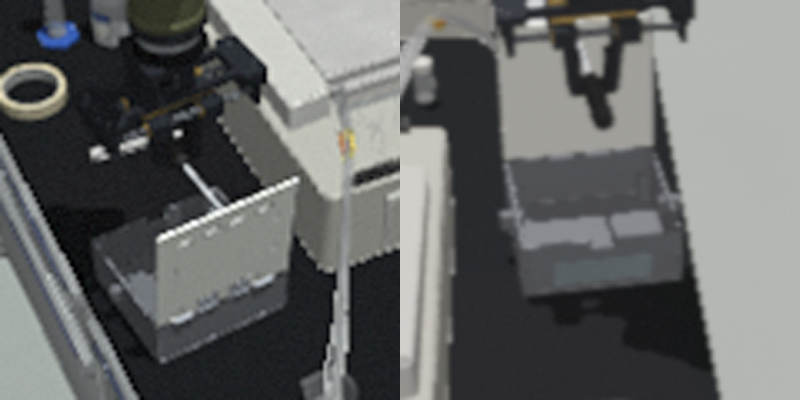

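The lid stands at about 1.7 rad, with its top corners at scene (287,192) and (329,174). I'll nudge it a little further, back out, and lay the screwdriver back down where it lay.

Run:
```python
from h import *
print("from end of retract")
p=(.4365,.3697,.1958,95.9)
plan([p],step=5)
plan([(.441,.343,.11,180.86),(.441,.343,.030,180.86,4)],start=p)
```

```text
from end of retract
4 -> [[[4.8,0,0.0],[0,0,0.0]],[[4.8,0,0.0],[0,0,0.0]],[[4.8,0,0.0],[0,0,0.0]],[[4.86,0.05,0.02],[0,0,0.1]]]
9 -> [[[-0.3,0,1.0],[0,0,-9.4]],[[-0.3,0,0.9],[0,0,-9.5]],[[-0.3,-0.1,1.0],[0,0,-9.4]],[[-0.3,-0.1,0.9],[0,0,-9.5]],[[-0.2,-0.2,1.0],[0,0,-9.4]],[[-0.2,-0.2,0.9],[0,0,-9.4]],[[-0.2,-0.2,1.0],[0,0,-9.5]],[[-0.2,-0.3,0.9],[0,0,-9.4]],[[-0.05,-0.28,0.98],[0,0,-9.5]]]
3 -> [[[0,0,2.7],[0,0,0.0]],[[0,0,2.6],[0,0,0.0]],[[0,0,2.7],[0,0,0.0]]]
```

Emit:
step_arm(
  steps=[
    [[-0.5, 0, 0], [0, 0, 0]],
    [[0, 0, 0], [0, 0, 0]],
    [[0.5, 0, 0], [0, 0, 0]],
    [[4.8, 0, 0], [0, 0, 0]],
    [[4.8, 0, 0], [0, 0, 0]],
    [[4.8, 0, 0], [0, 0, 0]],
    [[4.9, 0, 0], [0, 0, 0]],
  ],
)

```text
clock: 27.5
tool_pos: [0.4355, 0.372, 0.1961]
eef_rot: [0.669, 0.743, -0.0, 0.0]
contact_force: [0.3, -0.2, -0.5]
opening: 0.252
finger_force: 58.0
```

Emit:
step_arm(
  steps=[
    [[-0.3, 0, 1.0], [0, 0, -9.4]],
    [[-0.3, 0, 0.9], [0, 0, -9.5]],
    [[-0.3, -0.1, 1.0], [0, 0, -9.4]],
    [[-0.3, -0.1, 0.9], [0, 0, -9.5]],
    [[-0.2, -0.2, 1.0], [0, 0, -9.4]],
    [[-0.2, -0.2, 0.9], [0, 0, -9.4]],
    [[-0.2, -0.2, 1.0], [0, 0, -9.5]],
    [[-0.2, -0.3, 0.9], [0, 0, -9.4]],
    [[0, -0.3, 1.0], [0, 0, -9.5]],
    [[0, 0, 2.7], [0, 0, 0]],
    [[0, 0, 2.7], [0, 0, 0]],
    [[0, 0, 2.6], [0, 0, 0]],
  ],
)

```text
clock: 29.0
tool_pos: [0.44, 0.3437, 0.0292]
eef_rot: [-0.008, 1.0, 0.0, 0.0]
contact_force: [0.7, 0.8, -0.1]
opening: 0.252
finger_force: 58.0
```

Run:
```python
from h import *
s=st();print(yaw(s['eef_rot']));w=snap('wrist')
im=w['img'];br=im.max(2).astype(int)
m=(br>110).astype(np.uint8);m[:,:380]=0;m[:,520:]=0;m[:90]=0;m[300:]=0
k,l,stt,ce=cv2.connectedComponentsWithStats(m)
for i in range(1,k):
    if stt[i,4]>80: print(stt[i],onz(w,*ce[i],.008).round(4))
```

```text
t 29.0 pos [0.44   0.3437 0.0292] q [-8.3e-03  1.0e+00  1.0e-04  1.0e-04] F [ 0.7  0.8 -0.1] op 0.252
-179.0451794297248
[ 439  226   34   40 1049] [0.4435 0.4211 0.008 ]
```

Emit:
step_arm(
  steps=[
    [[0, 0, 1.2], [0, 0, 0]],
    [[0, 0, 0.8], [0, 0, 0]],
    [[0, 0, 0.5], [0, 0, 0]],
    [[0, 0, 0], [0, 0, 0]],
    [[0, 0, 0], [0, 0, 0]],
  ],
)

```text
clock: 29.68
tool_pos: [0.4402, 0.3435, 0.0055]
eef_rot: [-0.008, 1.0, 0.0, 0.0]
contact_force: [-0.3, -0.8, -0.5]
opening: 0.252
finger_force: 58.0
```

Emit:
step_arm(
  steps=[
    [[0, 0, 0], [0, 0, 0]],
    [[0, 0, 0], [0, 0, 0]],
    [[0, 0, 0], [0, 0, 0]],
    [[0, 0, 0], [0, 0, 0]],
    [[0, 0, -2], [0, 0, 0]],
    [[0, 0, -4], [0, 0, 0]],
    [[0, 0, -5], [0, 0, 0]],
    [[0, 0, -6], [0, 0, 0]],
    [[0, 0, -6], [0, 0, 0]],
    [[0, 0, -6], [0, 0, 0]],
    [[0, 0, -6], [0, 0, 0]],
  ],
  claw=0.1,
)

```text
clock: 31.05
tool_pos: [0.4397, 0.3429, 0.3571]
eef_rot: [-0.009, 1.0, -0.0, 0.0]
contact_force: [0.1, 0.5, 0.3]
opening: 0.549
finger_force: 0.0
```

Run:
```python
from h import *
s=st();print('yaw',yaw(s['eef_rot']))
a=snap('scene')
# screws from the scene: bright blobs in the table area
im=a['img'];br=im.min(2).astype(int)
m=(br>140).astype(np.uint8);m[:245]=0;m[300:]=0;m[:,:318]=0;m[:,375:]=0
k,l,stt,ce=cv2.connectedComponentsWithStats(m)
for i in range(1,k):
    if stt[i,4]>4: print(stt[i],onz(a,*ce[i],.012).round(3))
plan([(.44,.10,.38,96),(.48,-.10,.38,85),(.50,-.15,.30,85)])
```

```text
t 31.05 pos [0.4397 0.3429 0.3571] q [-8.6e-03  1.0e+00 -1.0e-04  0.0e+00] F [0.1 0.5 0.3] op 0.549
yaw -179.01594362647933
[337 245   6   3  13] [ 0.518 -0.078  0.012]
[347 254   8   8  42] [ 0.53  -0.139  0.012]
[329 264   8   9  47] [ 0.454 -0.151  0.012]
[352 273   8   9  46] [ 0.508 -0.215  0.012]
[333 284   8   8  48] [ 0.431 -0.224  0.012]
[363 297  10   3  20] [ 0.505 -0.303  0.012]
9 -> [[[0.1,-2.7,-0.2],[0.1,0,9.4]],[[-0.5,-2.7,-0.2],[0.1,0,9.5]],[[-0.8,-2.7,-0.2],[0.1,0,9.4]],[[-1.2,-2.4,-0.1],[0.1,0,9.5]],[[-1.7,-2.2,-0.2],[0,0,9.4]],[[-2.0,-1.9,-0.2],[0.1,0,9.5]],[[-2.2,-1.6,-0.2],[0.1,0,9.4]],[[-2.5,-1.1,-0.1],[0.1,0,9.4]],[[-2.65,-0.75,-0.22],[0.1,0,9.5]]]
4 -> [[[-5.1,0.5,-0.0],[0,0,2.7]],[[-5.0,0.7,-0.0],[0,0,2.8]],[[-5.0,0.9,-0.0],[0,0,2.7]],[[-4.99,1.24,-0.01],[0,0,2.8]]]
2 -> [[[-2.4,1.2,4.0],[0,0,-0.0]],[[-2.41,1.24,3.99],[0,0,-0.0]]]
```

Emit:
step_arm(
  steps=[
    [[0.1, -2.7, -0.2], [0, 0, 9.4]],
    [[-0.5, -2.7, -0.2], [0, 0, 9.5]],
    [[-0.8, -2.7, -0.2], [0, 0, 9.4]],
    [[-1.2, -2.4, -0.1], [0, 0, 9.5]],
    [[-1.7, -2.2, -0.2], [0, 0, 9.4]],
    [[-2.0, -1.9, -0.2], [0, 0, 9.5]],
    [[-2.2, -1.6, -0.2], [0, 0, 9.4]],
    [[-2.5, -1.1, -0.1], [0, 0, 9.4]],
    [[-2.6, -0.8, -0.2], [0, 0, 9.5]],
  ],
  claw=0,
)

```text
clock: 32.22
tool_pos: [0.4384, 0.0958, 0.3709]
eef_rot: [0.671, 0.741, -0.0, 0.0]
contact_force: [0.3, 0.4, -1.0]
opening: 0.495
finger_force: 0.0
```

Emit:
step_arm(
  steps=[
    [[-5.1, 0.5, 0], [0, 0, 2.7]],
    [[-5.0, 0.7, 0], [0, 0, 2.8]],
    [[-5.0, 0.9, 0], [0, 0, 2.7]],
    [[-5.0, 1.2, 0], [0, 0, 2.8]],
    [[-2.4, 1.2, 4.0], [0, 0, 0]],
    [[-2.4, 1.2, 4.0], [0, 0, 0]],
    [[0, 0, 0], [0, 0, 0]],
    [[0, 0, 0], [0, 0, 0]],
  ],
)

```text
clock: 33.22
tool_pos: [0.4984, -0.1517, 0.2922]
eef_rot: [0.737, 0.676, 0.001, 0.0]
contact_force: [0.1, 1.0, 0.2]
opening: 0.498
finger_force: 0.0
```

```bash
cat >> h.py <<'E'
def screws(w,xr=(.38,.6),yr=(-.3,-.1),thr=120,z=.015):
    im=w['img'];m=(im.min(2)>thr).astype(np.uint8)
    k,l,stt,ce=cv2.connectedComponentsWithStats(m)
    for i in range(1,k):
        p=onz(w,*ce[i],z)
        if 25<stt[i,4]<2500 and xr[0]<p[0]<xr[1] and yr[0]<p[1]<yr[1]: print('blob',stt[i].tolist(),p[:2].round(4))
E
python3 - <<'E'
from h import *
s=st();print('yaw',yaw(s['eef_rot']))
w=snap('wrist','w5.png');screws(w);screws(w,thr=80)
E
```

```text
t 33.23 pos [ 0.4984 -0.1517  0.2922] q [7.370e-01 6.759e-01 8.000e-04 2.000e-04] F [0.1 1.  0.2] op 0.498
yaw 85.05264730257166
blob [336, 132, 21, 21, 338] [ 0.5315 -0.1309]
blob [280, 146, 21, 20, 323] [ 0.4574 -0.1425]
blob [324, 189, 20, 19, 288] [ 0.5096 -0.2059]
blob [271, 199, 20, 20, 296] [ 0.4345 -0.2142]
blob [335, 131, 22, 22, 365] [ 0.5314 -0.1307]
blob [280, 145, 22, 22, 352] [ 0.4573 -0.1424]
blob [324, 188, 20, 20, 318] [ 0.5094 -0.2055]
blob [271, 198, 20, 21, 316] [ 0.4346 -0.2139]
```

```bash
cat >> h.py <<'E'
SP=dict(A=(.4943,.1465),B=(.4247,.1391),C=(.4886,.2012),D=(.4190,.1938))
def leg(scr,spot,pick=.003,place=.010,hi=.28,y0=88,y1=96,start=None):
    a=(*scr,.06,y0);b=(*scr,pick,y0);c=(*scr,hi,y0);d=(*spot,hi,y1);e=(*spot,.07,y1);f=(*spot,place,y1)
    print('pick');plan([a,(*b,2.5)],step=6,start=start)
    print('carry');plan([c,d],step=6,start=b);plan([e,(*f,2)],step=6,start=d)
E
python3 - <<'E'
from h import *
leg((.457,-.1435),SP['A'])
E
```

```text
pick
4 -> [[[0.1,-1.1,5.8],[0,0,-0.7]],[[0.1,-1.0,5.8],[0.1,0,-0.8]],[[0.2,-1.1,5.8],[0,0,-0.7]],[[0.11,-1.06,5.86],[0,0,-0.7]]]
3 -> [[[0,0,1.9],[0,0,-0.0]],[[0,0,1.9],[0,0,-0.0]],[[0,-0.01,1.9],[0,0,-0.0]]]
carry
5 -> [[[0,0,-5.5],[0,0,0.0]],[[0,0,-5.6],[0,0,0.0]],[[0,0,-5.5],[0,0,0.0]],[[0,0,-5.6],[0,0,0.0]],[[0,0,-5.5],[0,0,0.0]]]
5 -> [[[5.8,0.5,0.0],[0,0,-1.6]],[[5.8,0.7,0.0],[0,0,-1.6]],[[5.8,0.9,-0.0],[0,0,-1.6]],[[5.8,1.0,-0.0],[0,0,-1.6]],[[5.69,1.23,-0.0],[0,0,-1.6]]]
4 -> [[[0,0,5.2],[0,0,0.0]],[[0,0,5.3],[0,0,0.0]],[[0,0,5.3],[0,0,0.0]],[[0,0,5.2],[0,0,0.0]]]
4 -> [[[0,0,1.5],[0,0,0.0]],[[0,0,1.5],[0,0,0.0]],[[0,0,1.5],[0,0,0.0]],[[0,0,1.5],[0,0,0.0]]]
```

Emit:
step_arm(
  steps=[
    [[0.1, -1.1, 5.8], [0, 0, -0.7]],
    [[0.1, -1.0, 5.8], [0, 0, -0.8]],
    [[0.2, -1.1, 5.8], [0, 0, -0.7]],
    [[0.1, -1.1, 5.9], [0, 0, -0.7]],
    [[0, 0, 0], [0, 0, 0]],
  ],
)

```text
clock: 33.9
tool_pos: [0.4537, -0.144, 0.0567]
eef_rot: [0.719, 0.695, -0.002, -0.002]
contact_force: [0.1, 0.2, 1.4]
opening: 0.502
finger_force: 0.0
```

Run:
```python
from h import *
s=st();w=snap('wrist');screws(w,xr=(.43,.48),yr=(-.17,-.11),z=.008)
print('now centre px',proj(w,[*s['tool_pos'][:2],.008]))
```

```text
t 33.9 pos [ 0.4537 -0.144   0.0567] q [ 0.7192  0.6948 -0.0021 -0.0019] F [0.1 0.2 1.4] op 0.502
blob [306, 200, 42, 41, 1312] [ 0.4561 -0.1432]
now centre px [323.13924139 221.07816243]
```

Emit:
step_arm(
  steps=[
    [[0, 0.1, 1.8], [0, 0, 0]],
    [[0, 0.1, 1.8], [0, 0, 0]],
    [[0, 0, 1.8], [0, 0, 0]],
    [[0, 0, 0], [0, 0, 0]],
  ],
)

```text
clock: 34.45
tool_pos: [0.4604, -0.1451, 0.0062]
eef_rot: [0.72, 0.694, 0.002, 0.002]
contact_force: [0.1, -0.6, 0.3]
opening: 0.498
finger_force: 0.0
```

Emit:
step_arm(
  steps=[
    [[0, 0, 0], [0, 0, 0]],
    [[0, 0, 0], [0, 0, 0]],
    [[0, 0, 0], [0, 0, 0]],
    [[0, 0, 0], [0, 0, 0]],
    [[0, 0, 0], [0, 0, 0]],
  ],
  claw=-1,
  grip_force=35,
)

```text
clock: 35.08
tool_pos: [0.4582, -0.1456, 0.005]
eef_rot: [0.72, 0.694, 0.0, 0.001]
contact_force: [-0.0, -0.1, 9.4]
opening: 0.228
finger_force: 34.7
```

Emit:
step_arm(
  steps=[
    [[0, 0, -2.0], [0, 0, 0]],
    [[0, 0, -5.0], [0, 0, 0]],
    [[0, 0, -5.5], [0, 0, 0]],
    [[0, 0, -5.0], [0, 0, 0]],
    [[0, 0, -5.0], [0, 0, 0]],
    [[0, 0, -5.0], [0, 0, 0]],
    [[5.8, 0.5, 0], [0, 0, -1.6]],
    [[5.8, 0.7, 0], [0, 0, -1.6]],
    [[5.8, 0.9, 0], [0, 0, -1.6]],
    [[5.8, 1.0, 0], [0, 0, -1.6]],
    [[5.8, 1.2, 0], [0, 0, -1.6]],
    [[0, 0, 0], [0, 0, 0]],
  ],
)

```text
clock: 36.58
tool_pos: [0.4942, 0.1518, 0.2797]
eef_rot: [0.667, 0.745, 0.002, -0.001]
contact_force: [-0.7, 0.6, 0.1]
opening: 0.223
finger_force: 33.5
```

Emit:
step_arm(
  steps=[
    [[0, 0, 5.2], [0, 0, 0]],
    [[0, 0, 5.3], [0, 0, 0]],
    [[0, 0, 5.3], [0, 0, 0]],
    [[0, 0, 5.2], [0, 0, 0]],
    [[0, 0, 1.5], [0, 0, 0]],
    [[0, 0, 1.5], [0, 0, 0]],
    [[0, 0, 1.5], [0, 0, 0]],
    [[0, 0, 0], [0, 0, 0]],
  ],
)

```text
clock: 37.58
tool_pos: [0.4952, 0.1455, 0.024]
eef_rot: [0.67, 0.742, -0.0, 0.0]
contact_force: [0.2, 0.3, -0.1]
opening: 0.223
finger_force: 33.5
```

Emit:
step_arm(
  steps=[
    [[0, 0, 0.6], [0, 0, 0]],
    [[0, 0, 0.6], [0, 0, 0]],
    [[0, 0, 0], [0, 0, 0]],
  ],
)

```text
clock: 37.95
tool_pos: [0.495, 0.1456, 0.0119]
eef_rot: [0.67, 0.742, -0.0, 0.0]
contact_force: [-0.2, 0.9, 0.2]
opening: 0.221
finger_force: 33.5
```

Emit:
step_arm(
  steps=[
    [[0, 0, 0], [0, 0, 0]],
    [[0, 0, 0], [0, 0, 0]],
    [[0, 0, 0], [0, 0, 0]],
    [[0, 0, -2.0], [0, 0, 0]],
    [[0, 0, -5.0], [0, 0, 0]],
    [[0, 0, -5.0], [0, 0, 0]],
    [[0, 0, -5.0], [0, 0, 0]],
    [[0, 0, -5.0], [0, 0, 0]],
    [[0, 0, -5.0], [0, 0, 0]],
    [[0, 0, 0], [0, 0, 0]],
  ],
  claw=-0.18,
)

```text
clock: 39.2
tool_pos: [0.4969, 0.1469, 0.2857]
eef_rot: [0.67, 0.742, 0.003, 0.002]
contact_force: [0.6, 0.3, -0.1]
opening: 0.409
finger_force: 0.0
```

Run:
```python
from h import *
s=st();w=snap('wrist');screws(w,xr=(.38,.54),yr=(.1,.23),z=.012)
screws(w,xr=(.38,.54),yr=(.1,.23),z=.012,thr=160)
leg((.4342,-.215),SP['B'],pick=.002)
```

```text
t 39.2 pos [0.4969 0.1469 0.2857] q [0.6702 0.7421 0.0035 0.0018] F [ 0.6  0.3 -0.1] op 0.409
blob [350, 140, 5, 8, 35] [0.5351 0.1729]
blob [308, 134, 38, 46, 804] [0.5091 0.1492]
pick
8 -> [[[-4.4,-1.2,2.8],[0,0,1.0]],[[-4.4,-1.2,2.8],[0,0,1.0]],[[-4.5,-1.1,2.8],[0.1,0,0.9]],[[-4.5,-1.0,2.8],[0,0,1.0]],[[-4.4,-0.9,2.7],[0,0,1.0]],[[-4.5,-0.8,2.8],[0,0,1.0]],[[-4.5,-0.8,2.8],[0.1,0,1.0]],[[-4.57,-0.69,2.82],[0,0,0.9]]]
3 -> [[[0,0,1.9],[0,0,0.0]],[[0,0,2.0],[0,0,0.0]],[[0,0,1.9],[0,0,0.0]]]
carry
5 -> [[[0,0,-5.6],[0,0,0.0]],[[0,0,-5.5],[0,0,0.0]],[[0,0,-5.6],[0,0,0.0]],[[0,0,-5.5],[0,0,0.0]],[[0,0,-5.6],[0,0,0.0]]]
6 -> [[[5.9,-0.4,0.0],[0,0,-1.3]],[[5.9,-0.2,0.0],[0,0,-1.4]],[[5.9,-0.1,-0.0],[0,0,-1.3]],[[5.9,0.1,-0.0],[0,0,-1.3]],[[5.9,0.1,-0.0],[0,0,-1.4]],[[5.89,0.37,-0.0],[0,0,-1.3]]]
4 -> [[[0,0,5.2],[0,0,0.0]],[[0,0,5.3],[0,0,0.0]],[[0,0,5.3],[0,0,0.0]],[[0,0,5.2],[0,0,0.0]]]
4 -> [[[0,0,1.5],[0,0,0.0]],[[0,0,1.5],[0,0,0.0]],[[0,0,1.5],[0,0,0.0]],[[0,0,1.5],[0,0,0.0]]]
```

Emit:
step_arm(
  steps=[
    [[-4.4, -1.2, 0], [0, 0, 1.0]],
    [[-4.4, -1.2, 0], [0, 0, 1.0]],
    [[-4.5, -1.1, 0], [0, 0, 0.9]],
    [[-4.5, -1.0, 0], [0, 0, 1.0]],
    [[-4.4, -0.9, 2.5], [0, 0, 1.0]],
    [[-4.5, -0.8, 2.5], [0, 0, 1.0]],
    [[-4.5, -0.8, 2.5], [0, 0, 1.0]],
    [[-4.6, -0.7, 2.5], [0, 0, 0.9]],
    [[0, 0, 0], [0, 0, 0]],
  ],
  claw=0,
)

```text
clock: 40.38
tool_pos: [0.4291, -0.219, 0.1787]
eef_rot: [0.721, 0.692, -0.003, -0.003]
contact_force: [-0.1, 0.7, 0.7]
opening: 0.5
finger_force: 0.0
```

Run:
```python
from h import *
s=st();w=snap('wrist');screws(w,z=.008,yr=(-.32,-.1))
leg((.4342,-.215),SP['B'],pick=.002)
```

```text
t 40.38 pos [ 0.4291 -0.219   0.1787] q [ 0.7214  0.6925 -0.0028 -0.003 ] F [-0.1  0.7  0.7] op 0.5
blob [414, 68, 31, 32, 718] [ 0.5312 -0.1322]
blob [389, 151, 29, 27, 606] [ 0.5086 -0.2079]
blob [314, 162, 28, 28, 580] [ 0.4328 -0.2162]
pick
3 -> [[[0,0.1,4.0],[-0.1,0,-0.0]],[[0.1,0.1,4.0],[-0.1,-0.1,-0.1]],[[0.05,0.16,4.0],[-0.1,0,-0.0]]]
3 -> [[[0,0,1.9],[0,0,-0.0]],[[0,0,2.0],[0,0,-0.0]],[[0,-0.01,1.9],[0,0,-0.0]]]
carry
5 -> [[[0,0,-5.6],[0,0,0.0]],[[0,0,-5.5],[0,0,0.0]],[[0,0,-5.6],[0,0,0.0]],[[0,0,-5.5],[0,0,0.0]],[[0,0,-5.6],[0,0,0.0]]]
6 -> [[[5.9,-0.4,0.0],[0,0,-1.3]],[[5.9,-0.2,0.0],[0,0,-1.4]],[[5.9,-0.1,-0.0],[0,0,-1.3]],[[5.9,0.1,-0.0],[0,0,-1.3]],[[5.9,0.1,-0.0],[0,0,-1.4]],[[5.89,0.37,-0.0],[0,0,-1.3]]]
4 -> [[[0,0,5.2],[0,0,0.0]],[[0,0,5.3],[0,0,0.0]],[[0,0,5.3],[0,0,0.0]],[[0,0,5.2],[0,0,0.0]]]
4 -> [[[0,0,1.5],[0,0,0.0]],[[0,0,1.5],[0,0,0.0]],[[0,0,1.5],[0,0,0.0]],[[0,0,1.5],[0,0,0.0]]]
```

Emit:
step_arm(
  steps=[
    [[0, 0.1, 4.0], [0, 0, 0]],
    [[0.1, 0.1, 4.0], [0, 0, 0]],
    [[0.1, 0, 4.0], [0, 0, 0]],
    [[0, 0, 1.9], [0, 0, 0]],
    [[0, 0, 1.9], [0, 0, 0]],
    [[0, 0, 1.8], [0, 0, 0]],
    [[0, 0, 0], [0, 0, 0]],
  ],
)

```text
clock: 41.3
tool_pos: [0.4353, -0.2115, 0.0054]
eef_rot: [0.718, 0.696, -0.0, -0.001]
contact_force: [-0.2, -0.6, 0.4]
opening: 0.503
finger_force: 0.0
```

Emit:
step_arm(
  steps=[
    [[0, 0, 0], [0, 0, 0]],
    [[0, 0, 0], [0, 0, 0]],
    [[0, 0, 0], [0, 0, 0]],
    [[0, 0, 0], [0, 0, 0]],
    [[0, 0, 0], [0, 0, 0]],
  ],
  claw=-1,
)

```text
clock: 41.92
tool_pos: [0.4356, -0.2138, 0.0065]
eef_rot: [0.719, 0.695, 0.0, 0.0]
contact_force: [0.0, -0.1, 5.7]
opening: 0.211
finger_force: 34.2
```

Emit:
step_arm(
  steps=[
    [[0, 0, -2.0], [0, 0, 0]],
    [[0, 0, -5.0], [0, 0, 0]],
    [[0, 0, -5.0], [0, 0, 0]],
    [[0, 0, -5.3], [0, 0, 0]],
    [[0, 0, -5.0], [0, 0, 0]],
    [[0, 0, -5.0], [0, 0, 0]],
    [[5.9, -0.4, 0], [0, 0, -1.3]],
    [[5.9, -0.2, 0], [0, 0, -1.4]],
    [[5.9, -0.1, 0], [0, 0, -1.3]],
    [[5.9, 0.1, 0], [0, 0, -1.3]],
    [[5.8, 0.1, 0], [0, 0, -1.4]],
    [[5.8, 0.3, 0], [0, 0, -1.3]],
  ],
)

```text
clock: 43.42
tool_pos: [0.4243, 0.1397, 0.2789]
eef_rot: [0.669, 0.744, -0.0, 0.0]
contact_force: [0.8, -0.2, -0.5]
opening: 0.214
finger_force: 33.3
```

Emit:
step_arm(
  steps=[
    [[0, 0, 4.0], [0, 0, 0]],
    [[0, 0, 5.3], [0, 0, 0]],
    [[0, 0, 5.3], [0, 0, 0]],
    [[0, 0, 5.3], [0, 0, 0]],
    [[0, 0, 2.5], [0, 0, 0]],
    [[0, 0, 1.6], [0, 0, 0]],
    [[0, 0, 1.5], [0, 0, 0]],
    [[0, 0, 0], [0, 0, 0]],
  ],
)

```text
clock: 44.42
tool_pos: [0.4242, 0.1383, 0.0233]
eef_rot: [0.668, 0.744, -0.001, 0.0]
contact_force: [0.2, -0.1, 0.0]
opening: 0.216
finger_force: 33.3
```

Emit:
step_arm(
  steps=[
    [[0, 0, 0.6], [0, 0, 0]],
    [[0, 0, 0.5], [0, 0, 0]],
    [[0, 0, 0], [0, 0, 0]],
  ],
)

```text
clock: 44.8
tool_pos: [0.4251, 0.1383, 0.0134]
eef_rot: [0.669, 0.743, 0.0, -0.0]
contact_force: [0.3, -0.5, -0.2]
opening: 0.213
finger_force: 33.3
```

Emit:
step_arm(
  steps=[
    [[0, 0, 0], [0, 0, 0]],
    [[0, 0, 0], [0, 0, 0]],
    [[0, 0, 0], [0, 0, 0]],
    [[0, 0, -2.0], [0, 0, 0]],
    [[0, 0, -5.0], [0, 0, 0]],
    [[0, 0, -5.0], [0, 0, 0]],
    [[0, 0, -5.0], [0, 0, 0]],
    [[0, 0, -5.0], [0, 0, 0]],
    [[0, 0, -5.0], [0, 0, 0]],
    [[0, 0, 0], [0, 0, 0]],
  ],
  claw=-0.18,
)

```text
clock: 46.05
tool_pos: [0.4278, 0.1395, 0.2738]
eef_rot: [0.67, 0.743, 0.005, 0.005]
contact_force: [-0.1, -0.0, -0.1]
opening: 0.407
finger_force: 0.0
```

Run:
```python
from h import *
s=st();w=snap('wrist');screws(w,xr=(.38,.54),yr=(.08,.25),z=.012,thr=150)
plan([(.5085,-.2075,.2825,88)])
```

```text
t 46.05 pos [0.4278 0.1395 0.2738] q [0.6697 0.7426 0.0052 0.0049] F [-0.1 -0.  -0.1] op 0.407
blob [371, 79, 51, 2, 102] [0.5094 0.2483]
blob [324, 85, 8, 9, 56] [0.4281 0.2293]
blob [403, 84, 9, 11, 91] [0.5247 0.239 ]
7 -> [[[-5.0,0.7,-0.1],[0.1,0,1.1]],[[-5.1,0.7,-0.2],[0.1,0,1.2]],[[-5.0,0.9,-0.1],[0.1,0,1.1]],[[-5.0,0.9,-0.1],[0,0,1.1]],[[-4.9,1.1,-0.2],[0.1,0.1,1.1]],[[-5.0,1.1,-0.1],[0.1,0,1.2]],[[-4.89,1.25,-0.18],[0.1,0,1.1]]]
```

Emit:
step_arm(
  steps=[
    [[-5.0, 0.7, -0.1], [0, 0, 1.1]],
    [[-5.1, 0.7, -0.2], [0, 0, 1.2]],
    [[-5.0, 0.9, -0.1], [0, 0, 1.1]],
    [[-5.0, 0.9, -0.1], [0, 0, 1.1]],
    [[-4.9, 1.1, 2], [0, 0, 1.1]],
    [[-5.0, 1.1, 4], [0, 0, 1.2]],
    [[-4.9, 1.2, 5], [0, 0, 1.1]],
    [[0, 0, 0], [0, 0, 0]],
    [[0, 0, 0], [0, 0, 0]],
  ],
  claw=0,
)

```text
clock: 47.22
tool_pos: [0.5061, -0.1984, 0.1735]
eef_rot: [0.719, 0.695, 0.002, 0.002]
contact_force: [0.1, 0.9, 0.1]
opening: 0.5
finger_force: 0.0
```

Run:
```python
from h import *
s=st();w=snap('wrist');screws(w,z=.008,yr=(-.32,-.1))
m=[x for x in [1]]
plan([(.5085,-.2085,.06,88),(.5085,-.2085,.003,88,2)])
```

```text
t 47.23 pos [ 0.5061 -0.1984  0.1735] q [0.7185 0.6955 0.0022 0.0018] F [0.1 0.9 0.1] op 0.5
blob [333, 96, 28, 29, 616] [ 0.5316 -0.1321]
blob [312, 176, 27, 26, 559] [ 0.5095 -0.2078]
blob [213, 255, 26, 32, 464] [ 0.3949 -0.2915]
3 -> [[[-0.4,0,3.8],[0.1,0,0.1]],[[-0.3,0.1,3.8],[0.2,0,0.0]],[[-0.35,0.05,3.85],[0.1,0,0.1]]]
3 -> [[[0,0,1.9],[0,0,-0.0]],[[0,0,1.9],[0,0,-0.0]],[[0,0,1.9],[0,0,-0.0]]]
```

Emit:
step_arm(
  steps=[
    [[-0.3, 0.1, 3.8], [0, 0, 0]],
    [[-0.3, 0.1, 3.8], [0, 0, 0]],
    [[-0.3, 0.1, 3.8], [0, 0, 0]],
    [[0, 0, 1.9], [0, 0, 0]],
    [[0, 0, 1.8], [0, 0, 0]],
    [[0, 0, 1.6], [0, 0, 0]],
    [[0, 0, 0], [0, 0, 0]],
  ],
)

```text
clock: 48.15
tool_pos: [0.5105, -0.2089, 0.007]
eef_rot: [0.719, 0.695, 0.002, 0.003]
contact_force: [-1.2, -0.6, 0.2]
opening: 0.501
finger_force: 0.0
```

Emit:
step_arm(
  steps=[
    [[0, 0, 0], [0, 0, 0]],
    [[0, 0, 0], [0, 0, 0]],
    [[0, 0, 0], [0, 0, 0]],
    [[0, 0, 0], [0, 0, 0]],
    [[0, 0, 0], [0, 0, 0]],
  ],
  claw=-1,
)

```text
clock: 48.78
tool_pos: [0.5111, -0.2094, 0.0079]
eef_rot: [0.719, 0.695, 0.002, 0.004]
contact_force: [0.8, -0.9, 3.5]
opening: 0.2
finger_force: 34.2
```

Run:
```python
from h import *
s=st();p=s['tool_pos']
plan([(p[0],p[1],.28,88),(*SP['C'],.28,96),(*SP['C'],.026,96)],step=5.8)
```

```text
t 48.77 pos [ 0.5111 -0.2094  0.0079] q [0.7191 0.6949 0.0024 0.0035] F [ 0.8 -0.9  3.5] op 0.2
5 -> [[[0,0,-5.4],[0.1,0,0.0]],[[0,0.1,-5.5],[0.1,0,0.0]],[[0,0,-5.4],[0.1,0,0.0]],[[0,0,-5.5],[0.1,0.1,0.0]],[[-0.03,0.04,-5.41],[0.1,0,0.0]]]
8 -> [[[5.1,-0.5,0.0],[0,0,-1.0]],[[5.1,-0.3,0.0],[0,0,-1.0]],[[5.2,-0.3,0.0],[0,0,-1.0]],[[5.1,-0.2,0.0],[0,0,-1.0]],[[5.2,-0.1,0.0],[0,0,-1.0]],[[5.1,0,0.0],[0,0,-1.0]],[[5.1,0.1,0.0],[0,0,-1.0]],[[5.17,0.15,0.02],[0,0,-1.0]]]
5 -> [[[0,0,5.1],[0,0,0.0]],[[0,0,5.1],[0,0,0.0]],[[0,0,5.0],[0,0,0.0]],[[0,0,5.1],[0,0,0.0]],[[-0.01,0.01,5.1],[0,0,0.0]]]
```

Emit:
step_arm(
  steps=[
    [[0, 0, -3], [0.2, 0, 0]],
    [[0, 0, -6], [0.2, 0, 0]],
    [[0, 0, -6.2], [0.1, 0, 0]],
    [[0, 0, -6.2], [0, 0, 0]],
    [[0, 0, -6], [0, 0, 0]],
    [[5.8, -0.5, 0], [0, 0, -1.1]],
    [[5.9, -0.4, 0], [0, 0, -1.1]],
    [[5.9, -0.3, 0], [0, 0, -1.2]],
    [[5.9, -0.2, 0], [0, 0, -1.1]],
    [[5.9, -0.1, 0], [0, 0, -1.2]],
    [[5.9, 0.1, 0], [0, 0, -1.1]],
    [[5.8, 0.2, 0], [0, 0, -1.2]],
  ],
)

```text
clock: 50.28
tool_pos: [0.4877, 0.2036, 0.2809]
eef_rot: [0.669, 0.744, -0.001, 0.0]
contact_force: [1.6, 0.1, -1.2]
opening: 0.2
finger_force: 33.6
```

Emit:
step_arm(
  steps=[
    [[0, 0, 4.0], [0, 0, 0]],
    [[0, 0, 5.3], [0, 0, 0]],
    [[0, 0, 5.3], [0, 0, 0]],
    [[0, 0, 5.3], [0, 0, 0]],
    [[0, 0, 2.5], [0, 0, 0]],
    [[0, 0, 1.6], [0, 0, 0]],
    [[0, 0, 1.0], [0, 0, 0]],
    [[0, 0, 0], [0, 0, 0]],
  ],
)

```text
clock: 51.28
tool_pos: [0.488, 0.2019, 0.0312]
eef_rot: [0.669, 0.743, -0.001, 0.0]
contact_force: [-0.3, 0.6, -0.2]
opening: 0.202
finger_force: 33.6
```

Emit:
step_arm(
  steps=[
    [[0, 0, 0.9], [0, 0, 0]],
    [[0, 0, 0.7], [0, 0, 0]],
    [[0, 0, 0], [0, 0, 0]],
  ],
)

```text
clock: 51.65
tool_pos: [0.4877, 0.2016, 0.0148]
eef_rot: [0.669, 0.743, -0.001, -0.0]
contact_force: [-0.6, 0.3, 0.3]
opening: 0.202
finger_force: 33.6
```

Emit:
step_arm(
  steps=[
    [[0, 0, 0], [0, 0, 0]],
    [[0, 0, 0], [0, 0, 0]],
    [[0, 0, 0], [0, 0, 0]],
    [[0, 0, -2.0], [0, 0, 0]],
    [[0, 0, -5.0], [0, 0, 0]],
    [[0, 0, -5.0], [0, 0, 0]],
    [[0, 0, -5.0], [0, 0, 0]],
    [[0, 0, -5.0], [0, 0, 0]],
    [[0, 0, -5.0], [0, 0, 0]],
    [[0, 0, 0], [0, 0, 0]],
  ],
  claw=-0.18,
)

```text
clock: 52.9
tool_pos: [0.4897, 0.2036, 0.2888]
eef_rot: [0.669, 0.743, 0.003, 0.001]
contact_force: [-1.0, -0.3, -0.7]
opening: 0.408
finger_force: 0.0
```

Run:
```python
from h import *
s=st()
plan([(.5315,-.1325,.2825,90)])
```

```text
t 52.9 pos [0.4897 0.2036 0.2888] q [0.6691 0.7432 0.003  0.0013] F [-1.  -0.3 -0.7] op 0.408
7 -> [[[-4.8,0.1,0.1],[0.1,0,0.9]],[[-4.9,0.2,0.1],[0,0,0.8]],[[-4.8,0.2,0.0],[0.1,-0.1,0.9]],[[-4.8,0.3,0.1],[0,0,0.8]],[[-4.9,0.4,0.1],[0.1,0,0.9]],[[-4.8,0.4,0.1],[0,0,0.9]],[[-4.79,0.56,0.1],[0.1,0,0.8]]]
```

Emit:
step_arm(
  steps=[
    [[-4.8, 0.1, 0.1], [0, 0, 0.9]],
    [[-4.9, 0.2, 0.1], [0, 0, 0.8]],
    [[-4.8, 0.2, 0.1], [0, 0, 0.9]],
    [[-4.8, 0.3, 0.1], [0, 0, 0.8]],
    [[-4.9, 0.4, 0.1], [0, 0, 0.9]],
    [[-4.8, 0.4, 2], [0, 0, 0.9]],
    [[-4.8, 0.5, 3], [0, 0, 0.8]],
    [[0, 0, 4], [0, 0, 0]],
    [[0, 0, 0], [0, 0, 0]],
    [[0, 0, 0], [0, 0, 0]],
  ],
  claw=0,
)

```text
clock: 54.15
tool_pos: [0.5298, -0.1331, 0.1912]
eef_rot: [0.706, 0.708, -0.0, 0.0]
contact_force: [0.9, -0.1, -0.6]
opening: 0.498
finger_force: 0.0
```

Run:
```python
from h import *
s=st();w=snap('wrist');screws(w,z=.008,yr=(-.32,-.1))
plan([(.5315,-.1335,.06,90),(.5315,-.1335,.006,90,2)])
```

```text
t 54.15 pos [ 0.5298 -0.1331  0.1912] q [ 7.062e-01  7.080e-01 -2.000e-04  0.000e+00] F [ 0.9 -0.1 -0.6] op 0.498
blob [312, 161, 26, 26, 527] [ 0.5322 -0.1312]
blob [269, 300, 47, 7, 241] [ 0.4898 -0.2906]
3 -> [[[0,0,4.4],[0,0,0.0]],[[0,0.1,4.4],[0,0,0.1]],[[-0.03,0.01,4.38],[0.1,0,0.0]]]
3 -> [[[0,0,1.8],[0,0,0.0]],[[0,0,1.8],[0,0,0.0]],[[0,0,1.8],[0,0,0.0]]]
```

Emit:
step_arm(
  steps=[
    [[0, 0.1, 4.4], [0, 0, 0]],
    [[0, 0.1, 4.4], [0, 0, 0]],
    [[0, 0, 4.4], [0, 0, 0]],
    [[0, 0, 1.9], [0, 0, 0]],
    [[0, 0, 1.8], [0, 0, 0]],
    [[0, 0, 1.7], [0, 0, 0]],
    [[0, 0, 0], [0, 0, 0]],
  ],
)

```text
clock: 55.08
tool_pos: [0.531, -0.1345, 0.004]
eef_rot: [0.707, 0.707, -0.001, -0.0]
contact_force: [0.5, 0.4, 0.4]
opening: 0.5
finger_force: 0.0
```

Emit:
step_arm(
  steps=[
    [[0, 0, 0], [0, 0, 0]],
    [[0, 0, 0], [0, 0, 0]],
    [[0, 0, 0], [0, 0, 0]],
    [[0, 0, 0], [0, 0, 0]],
    [[0, 0, 0], [0, 0, 0]],
  ],
  claw=-1,
)

```text
clock: 55.7
tool_pos: [0.5316, -0.1346, 0.0049]
eef_rot: [0.707, 0.707, -0.0, 0.0]
contact_force: [-0.6, -0.1, 4.5]
opening: 0.224
finger_force: 34.2
```

Run:
```python
from h import *
s=st();p=s['tool_pos']
plan([(p[0],p[1],.28,90),(*SP['D'],.28,96)],step=6)
```

```text
t 55.7 pos [ 0.5316 -0.1346  0.0049] q [ 7.069e-01  7.073e-01 -5.000e-04  4.000e-04] F [-0.6 -0.1  4.5] op 0.224
5 -> [[[0,0,-5.5],[0,0,0.0]],[[0,0,-5.5],[0,0,0.0]],[[0,0,-5.5],[0,0,0.0]],[[0,0,-5.5],[0,0.1,0.0]],[[-0.03,0,-5.51],[0,0,0.0]]]
6 -> [[[5.5,-1.9,0.0],[0,0,-1.0]],[[5.5,-1.8,0.0],[0,0,-1.0]],[[5.5,-1.6,0.0],[0,0,-1.0]],[[5.6,-1.6,0.0],[0,0,-1.0]],[[5.6,-1.5,0.0],[0,0,-1.0]],[[5.6,-1.39,0.02],[0,0,-1.0]]]
```

Emit:
step_arm(
  steps=[
    [[0, 0, -3.5], [0, 0, 0]],
    [[0, 0, -6], [0, 0, 0]],
    [[0, 0, -6], [0, 0, 0]],
    [[0, 0, -6], [0, 0, 0]],
    [[0, 0, -6], [0, 0, 0]],
    [[5.5, -1.9, 0], [0, 0, -1.0]],
    [[5.5, -1.8, 0], [0, 0, -1.0]],
    [[5.5, -1.6, 0], [0, 0, -1.0]],
    [[5.6, -1.6, 0], [0, 0, -1.0]],
    [[5.6, -1.5, 0], [0, 0, -1.0]],
    [[5.6, -1.4, 0], [0, 0, -1.0]],
    [[0, 0, 0], [0, 0, 0]],
  ],
)

```text
clock: 57.2
tool_pos: [0.4165, 0.1994, 0.2798]
eef_rot: [0.665, 0.747, 0.001, -0.001]
contact_force: [0.1, -0.8, 0.5]
opening: 0.226
finger_force: 33.6
```

Emit:
step_arm(
  steps=[
    [[0, 0, 5.0], [0, 0, 0]],
    [[0, 0, 5.3], [0, 0, 0]],
    [[0, 0, 5.3], [0, 0, 0]],
    [[0, 0, 5.3], [0, 0, 0]],
    [[0, 0, 2.5], [0, 0, 0]],
    [[0, 0, 1.6], [0, 0, 0]],
    [[0, 0, 1.0], [0, 0, 0]],
    [[0, 0, 0], [0, 0, 0]],
  ],
)

```text
clock: 58.2
tool_pos: [0.4185, 0.1927, 0.0185]
eef_rot: [0.669, 0.743, -0.002, 0.0]
contact_force: [0.2, -0.2, -1.0]
opening: 0.223
finger_force: 33.6
```

Emit:
step_arm(
  steps=[
    [[0, 0, 0.6], [0, 0, 0]],
    [[0, 0, 0], [0, 0, 0]],
  ],
)

```text
clock: 58.45
tool_pos: [0.4189, 0.1934, 0.0134]
eef_rot: [0.669, 0.743, -0.001, 0.0]
contact_force: [-0.8, 0.3, -0.2]
opening: 0.228
finger_force: 33.6
```

Emit:
step_arm(
  steps=[
    [[0, 0, 0], [0, 0, 0]],
    [[0, 0, 0], [0, 0, 0]],
    [[0, 0, 0], [0, 0, 0]],
    [[0, 0, -2.0], [0, 0, 0]],
    [[0, 0, -5.0], [0, 0, 0]],
    [[0, 0, -5.0], [0, 0, 0]],
    [[0, 0, -5.0], [0, 0, 0]],
    [[0, 0, -5.0], [0, 0, 0]],
    [[0, 0, -5.0], [0, 0, 0]],
    [[0, 0, 0], [0, 0, 0]],
  ],
  claw=-0.18,
)

```text
clock: 59.7
tool_pos: [0.4202, 0.1955, 0.2864]
eef_rot: [0.669, 0.743, 0.003, 0.001]
contact_force: [-0.4, -0.0, -0.5]
opening: 0.413
finger_force: 0.0
```

Run:
```python
from h import *
s=st();w=snap('wrist','in.png')
g=cv2.GaussianBlur(cv2.cvtColor(w['img'],cv2.COLOR_RGB2GRAY),(3,3),0)
for k in 'ABCD':
    u,v=proj(w,[*SP[k],.012]);u,v=int(u),int(v);p=g[max(v-14,0):v+15,u-14:u+15]
    print(k,u,v,p.shape,'max',p.max() if p.size else 0,'std',p.std().round(1) if p.size else 0)
plan([(.44,-.29,.30,90)],step=5.9)
```

```text
t 59.7 pos [0.4202 0.1955 0.2864] q [0.6691 0.7431 0.0026 0.0012] F [-0.4 -0.  -0.5] op 0.413
A 371 201 (29, 29) max 251 std 38.4
B 320 201 (29, 29) max 250 std 35.4
C 373 161 (29, 29) max 252 std 29.8
D 320 161 (29, 29) max 253 std 29.8
9 -> [[[-5.4,-0.3,-0.2],[0,0,0.7]],[[-5.4,-0.3,-0.1],[0,0,0.6]],[[-5.3,-0.2,-0.2],[0,0,0.7]],[[-5.4,-0.2,-0.2],[0.1,0,0.7]],[[-5.4,0,-0.2],[0,0,0.6]],[[-5.4,-0.1,-0.1],[0,0,0.7]],[[-5.4,0.1,-0.2],[0,0,0.7]],[[-5.4,0.1,-0.2],[0,0,0.6]],[[-5.35,0.15,-0.14],[0,0,0.7]]]
```

All four spots in the case show a bright screw. Next, the divider.

Emit:
step_arm(
  steps=[
    [[-5.4, -0.3, -0.2], [0, 0, 0.7]],
    [[-5.4, -0.3, -0.1], [0, 0, 0.6]],
    [[-5.3, -0.2, -0.2], [0, 0, 0.7]],
    [[-5.4, -0.2, -0.2], [0, 0, 0.7]],
    [[-5.4, 0, -0.2], [0, 0, 0.6]],
    [[-5.4, -0.1, -0.1], [0, 0, 0.7]],
    [[-5.4, 0.1, -0.2], [0, 0, 0.7]],
    [[-5.4, 0.1, -0.2], [0, 0, 0.6]],
    [[-5.4, 0.1, -0.1], [0, 0, 0.7]],
    [[0, 0, 0], [0, 0, 0]],
    [[0, 0, 0], [0, 0, 0]],
  ],
  claw=-0.2,
)

```text
clock: 61.12
tool_pos: [0.4386, -0.2894, 0.2974]
eef_rot: [0.707, 0.708, -0.001, -0.002]
contact_force: [0.2, 0.8, -0.9]
opening: 0.398
finger_force: 0.0
```

```bash
cat >> h.py <<'E'
def divider(w,thr=120,z=.003):
    im=w['img'];m=(im.min(2)>thr).astype(np.uint8)
    m=cv2.morphologyEx(m,cv2.MORPH_CLOSE,np.ones((9,9)))
    best=None
    for c in cv2.findContours(m,0,1)[0]:
        if cv2.contourArea(c)<3000: continue
        P=np.array([onz(w,u,v,z)[:2] for u,v in c[:,0]],np.float32)
        rc=cv2.minAreaRect(P*1000);print('rect',np.round(rc[0],1),np.round(rc[1],1),round(rc[2],1),cv2.boundingRect(c))
E
python3 - <<'E'
from h import *
s=st();print(yaw(s['eef_rot']));w=snap('wrist','dv.png');divider(w);divider(w,90)
print(proj(w,[.445,-.36,.003]))
E
```

```text
t 61.12 pos [ 0.4386 -0.2894  0.2974] q [ 0.7065  0.7077 -0.0008 -0.0015] F [ 0.2  0.8 -0.9] op 0.398
90.0946978843677
rect [ 765.2 -413.7] [323.  227.9] 0.3 (431, 166, 209, 139)
rect [ 444.5 -360.7] [148.8 138.8] 84.1 (277, 151, 106, 106)
rect [ 807.4 -172.9] [135.5 168. ] 2.0 (547, 0, 93, 136)
rect [ 138.6 -311. ] [440.3 428.4] 88.9 (0, 0, 265, 305)
rect [ 443.1 -374.7] [177.4 139.3] 84.1 (277, 151, 106, 122)
rect [ 750.6 -402.5] [246.2 379.4] 88.6 (404, 150, 236, 155)
rect [ 807.1 -173. ] [136.2 168.1] 1.9 (546, 0, 94, 136)
rect [ 138.4 -311.4] [441.2 429. ] 88.9 (0, 0, 265, 305)
[327.49399938 206.14794565]
```

Run:
```python
from h import *
w=snap('wrist');im=w['img'];m=(im.min(2)>120).astype(np.uint8)
c=[c for c in cv2.findContours(cv2.morphologyEx(m,cv2.MORPH_CLOSE,np.ones((9,9))),0,1)[0] if cv2.boundingRect(c)[0]==277][0]
P=np.array([onz(w,u,v,.003)[:2] for u,v in c[:,0]],np.float32)
b=cv2.boxPoints(cv2.minAreaRect(P*1000))
for i in range(2): d=b[i+1]-b[i];print(np.linalg.norm(d).round(1),np.degrees(np.arctan2(d[1],d[0])).round(1))
g=cv2.cvtColor(im,cv2.COLOR_RGB2GRAY)
u,v=proj(w,[.4445,-.3607,.003]).astype(int)
for r_ in range(v-17,v+15): print(r_,' '.join('%3d'%x for x in g[r_,u-16:u+17]))
print(u,proj(w,[.4445,-.3607,.021]))
plan([(.4445,-.3607,.30,-5.9)]);plan([(.4445,-.3607,.09,-5.9),(.4445,-.3607,.006,-5.9,2.5)],start=(.4445,-.3607,.30,-5.9))
```

```text
138.8 -5.9
148.9 84.1
189 235 235 234 234 232 233 235 234 235 236 237 237 237 238 239 239 237 236 235 236 240 240 237 237 239 239 238 240 240 238 238 239 240
190 234 234 234 234 233 233 234 234 234 236 238 237 236 239 239 238 238 237 235 236 239 240 237 236 238 239 239 241 241 238 238 238 240
191 234 235 234 233 232 233 234 234 235 238 238 236 237 238 238 238 237 236 235 237 240 240 237 236 239 239 240 240 240 238 238 240 240
192 235 234 234 233 233 233 235 235 235 236 237 235 237 237 238 238 237 236 234 236 240 239 237 236 239 239 239 241 240 238 237 239 240
193 234 234 234 233 233 233 235 235 236 237 237 236 237 238 239 238 236 235 235 237 239 238 237 237 239 238 239 240 239 239 239 239 240
194 234 234 233 233 233 233 235 235 236 237 237 236 237 238 238 238 236 236 235 238 240 238 236 238 238 239 239 240 240 239 239 240 241
195 234 234 234 233 233 234 235 235 236 238 236 237 237 238 239 238 237 236 236 238 239 238 236 238 238 238 239 240 239 239 238 240 240
196 235 235 234 233 233 233 234 235 236 236 236 236 236 238 238 238 236 234 235 237 239 236 236 238 240 239 240 240 238 237 23
[... 3087 characters left out ...]
35 238 236 236 235 234 234 237 237 238 237 235 237
220 231 231 232 234 234 233 235 234 233 234 234 235 234 234 233 230 234 235 234 233 235 237 235 236 235 234 234 237 237 237 236 235 236
326 [326.82504202 210.90059882]
10 -> [[[-0.7,0.1,-0.0],[0,0,9.6]],[[-0.7,0.1,-0.0],[0,0,9.6]],[[-0.7,0.3,-0.1],[0,0,9.6]],[[-0.6,0.4,0.0],[0,0,9.6]],[[-0.5,0.5,0.0],[0,0.1,9.7]],[[-0.5,0.6,-0.0],[0,0,9.6]],[[-0.3,0.6,-0.0],[-0.1,0,9.6]],[[-0.3,0.7,-0.0],[0,0,9.6]],[[-0.1,0.7,-0.1],[0,0,9.6]],[[0.03,0.71,0.02],[0,0,9.6]]]
4 -> [[[0,0,5.2],[0,0,0.0]],[[0,0,5.3],[0,0,0.0]],[[0,0,5.3],[0,0,0.0]],[[0,0,5.2],[0,0,0.0]]]
4 -> [[[0,0,2.1],[0,0,0.0]],[[0,0,2.1],[0,0,0.0]],[[0,0,2.1],[0,0,0.0]],[[0,0,2.1],[0,0,0.0]]]
```

Bar is centred at (326,206) with its 26 mm length along the plate's x, as expected.

Emit:
step_arm(
  steps=[
    [[-0.7, 0.1, 0], [0, 0, 9.6]],
    [[-0.7, 0.1, 0], [0, 0, 9.6]],
    [[-0.7, 0.3, 0], [0, 0, 9.6]],
    [[-0.6, 0.4, 0], [0, 0, 9.6]],
    [[-0.5, 0.5, 0], [0, 0, 9.7]],
    [[-0.5, 0.6, 0], [0, 0, 9.6]],
    [[-0.3, 0.6, 0], [0, 0, 9.6]],
    [[-0.3, 0.7, 0], [0, 0, 9.6]],
    [[-0.1, 0.7, 0], [0, 0, 9.6]],
    [[0, 0.7, 0], [0, 0, 9.6]],
    [[0, 0, 5], [0, 0, 0]],
    [[0, 0, 5], [0, 0, 0]],
  ],
)

```text
clock: 62.72
tool_pos: [0.4449, -0.3612, 0.1983]
eef_rot: [0.999, -0.052, 0.0, 0.001]
contact_force: [0.8, -0.2, -1.8]
opening: 0.399
finger_force: 0.0
```

Emit:
step_arm(
  steps=[
    [[0, 0, 5], [0, 0, 0]],
    [[0, 0, 5], [0, 0, 0]],
    [[0, 0, 0], [0, 0, 0]],
    [[0, 0, 0], [0, 0, 0]],
  ],
)

```text
clock: 63.22
tool_pos: [0.4452, -0.3624, 0.1004]
eef_rot: [0.999, -0.052, 0.001, 0.001]
contact_force: [0.3, -0.6, -0.2]
opening: 0.403
finger_force: 0.0
```

Run:
```python
from h import *
s=st();print(yaw(s['eef_rot']))
plan([(.4445,-.3607,.007,-5.9,2.5)])
```

```text
t 63.23 pos [ 0.4452 -0.3624  0.1004] q [ 9.986e-01 -5.220e-02  6.000e-04  9.000e-04] F [ 0.3 -0.6 -0.2] op 0.403
-5.984126249275973
4 -> [[[0,0,2.3],[0,0,-0.0]],[[0,-0.1,2.4],[0,0,-0.0]],[[-0.1,0,2.3],[0.1,-0.1,-0.1]],[[0.01,-0.07,2.34],[0,0,0.0]]]
```

Emit:
step_arm(
  steps=[
    [[0, -0.1, 2.4], [0, 0, 0]],
    [[0, -0.1, 2.4], [0, 0, 0]],
    [[0, 0, 2.4], [0, 0, 0]],
    [[0, 0, 2.0], [0, 0, 0]],
    [[0, 0, 0], [0, 0, 0]],
  ],
)

```text
clock: 63.85
tool_pos: [0.4442, -0.3608, 0.0069]
eef_rot: [0.999, -0.053, -0.0, 0.001]
contact_force: [1.2, -0.5, 0.1]
opening: 0.398
finger_force: 0.0
```

Emit:
step_arm(
  steps=[
    [[0, 0, 0], [0, 0, 0]],
    [[0, 0, 0], [0, 0, 0]],
    [[0, 0, 0], [0, 0, 0]],
    [[0, 0, 0], [0, 0, 0]],
    [[0, 0, 0], [0, 0, 0]],
    [[0, 0, 0], [0, 0, 0]],
  ],
  claw=-1,
  grip_force=58,
)

```text
clock: 64.6
tool_pos: [0.4444, -0.3612, 0.0076]
eef_rot: [0.999, -0.053, 0.0, 0.001]
contact_force: [-0.9, -0.5, 4.6]
opening: 0.129
finger_force: 58.0
```

Run:
```python
from h import *
s=st();p=s['tool_pos'];print(yaw(s['eef_rot']))
plan([(p[0],p[1],.31,-5.9)]);q=(p[0],p[1],.31,-5.9)
plan([(.4572,.1647,.31,96)],start=q)
```

```text
t 64.6 pos [ 0.4444 -0.3612  0.0076] q [ 9.986e-01 -5.290e-02  1.000e-04  1.000e-03] F [-0.9 -0.5  4.6] op 0.129
-6.06091648025401
6 -> [[[0,0,-5.0],[0,0,-0.0]],[[0,0,-5.1],[0,0,-0.1]],[[0,0,-5.0],[0.1,0,0.0]],[[0,0,-5.1],[0,0,-0.0]],[[0,0,-5.0],[0,0,-0.0]],[[0.01,0.03,-5.04],[0,0,-0.1]]]
11 -> [[[-0.4,-4.8,0.0],[0,0,-9.3]],[[0.4,-4.7,0.0],[0,0,-9.2]],[[1.2,-4.7,0.0],[0,0,-9.3]],[[1.9,-4.4,0.0],[0,0,-9.3]],[[2.5,-4.0,0.0],[0,0,-9.2]],[[3.2,-3.6,0.0],[0,0,-9.3]],[[3.7,-3.0,0.0],[0,0,-9.2]],[[4.2,-2.3,0.0],[0,0,-9.3]],[[4.5,-1.7,0.0],[0,0,-9.3]],[[4.7,-0.9,0.0],[0,0,-9.2]],[[4.75,-0.19,0.0],[0,0,-9.3]]]
```

Emit:
step_arm(
  steps=[
    [[0, 0, -3], [0, 0, 0]],
    [[0, 0, -5], [0, 0, 0]],
    [[0, 0, -5.6], [0, 0, 0]],
    [[0, 0, -5.6], [0, 0, 0]],
    [[0, 0, -5.5], [0, 0, 0]],
    [[0, 0, -5.5], [0, 0, 0]],
    [[0, 0, 0], [0, 0, 0]],
  ],
)

```text
clock: 65.47
tool_pos: [0.4464, -0.3616, 0.3131]
eef_rot: [0.999, -0.053, 0.003, 0.003]
contact_force: [0.8, -0.7, -1.3]
opening: 0.129
finger_force: 58.0
```

Emit:
step_arm(
  steps=[
    [[-0.4, -4.8, 0], [0, 0, -9.3]],
    [[0.4, -4.7, 0], [0, 0, -9.2]],
    [[1.2, -4.7, 0], [0, 0, -9.3]],
    [[1.9, -4.4, 0], [0, 0, -9.3]],
    [[2.5, -4.0, 0], [0, 0, -9.2]],
    [[3.2, -3.6, 0], [0, 0, -9.3]],
    [[3.7, -3.0, 0], [0, 0, -9.2]],
    [[4.2, -2.3, 0], [0, 0, -9.3]],
    [[4.5, -1.7, 0], [0, 0, -9.3]],
    [[4.7, -0.9, 0], [0, 0, -9.2]],
    [[4.8, -0.2, 0], [0, 0, -9.3]],
    [[0, 0, 0], [0, 0, 0]],
  ],
)

```text
clock: 66.97
tool_pos: [0.4569, 0.1698, 0.3073]
eef_rot: [0.667, 0.745, -0.0, -0.002]
contact_force: [0.2, -0.4, -1.3]
opening: 0.127
finger_force: 58.0
```

Emit:
step_arm(
  steps=[
    [[0, 0, 0], [0, 0, 0]],
    [[0, 0, 0], [0, 0, 0]],
  ],
)

```text
clock: 67.22
tool_pos: [0.4583, 0.164, 0.3075]
eef_rot: [0.671, 0.741, -0.002, 0.0]
contact_force: [0.1, 0.3, -0.4]
opening: 0.122
finger_force: 58.0
```

Run:
```python
from h import *
s=st();print(yaw(s['eef_rot']))
w=snap('wrist','hold.png');T=np.array(s['tool_pos']);m=R.from_quat(s['eef_rot'])
# plate top at tool z +.0046 beyond tips; predicted corners in tool frame (long 148 along tool y)
for a,b in[(-1,-1),(-1,1),(1,1),(1,-1)]: print('pred corner',proj(w,T+m.apply([a*.069,b*.074,.0046])).round(1))
im=w['img'];g=im.min(2)
mk=(g>110).astype(np.uint8)
for c in cv2.findContours(mk,0,1)[0]:
    if cv2.contourArea(c)>2500: print(cv2.boundingRect(c),cv2.contourArea(c),cv2.approxPolyDP(c,6,True)[:,0].tolist()[:12])
```

```text
t 67.22 pos [0.4583 0.164  0.3075] q [ 6.712e-01  7.413e-01 -1.800e-03  1.000e-04] F [ 0.1  0.3 -0.4] op 0.122
95.68418108523758
pred corner [198.  356.9]
pred corner [448.  356.7]
pred corner [482.6 115.6]
pred corner [163.4 116. ]
(74, 337, 91, 45) 3151.5 [[74, 337], [88, 381], [164, 374], [157, 338]]
(0, 0, 640, 307) 131466.0 [[0, 0], [0, 125], [71, 131], [0, 128], [0, 157], [80, 179], [94, 290], [62, 294], [64, 303], [126, 304], [122, 265], [133, 304]]
```

Run:
```python
from h import *
s=st();print(yaw(s['eef_rot']))
w=snap('wrist');g=cv2.cvtColor(w['img'],cv2.COLOR_RGB2GRAY).astype(int)
T=np.array(s['tool_pos']);m=R.from_quat(s['eef_rot'])
P=lambda a,b:proj(w,T+m.apply([a*.069,b*.074,.0046]))
print(P(1,-1).round(1),P(1,1).round(1))
for u in(190,250,320,400,460): print('col',u,[int(v)+100 for v in np.argsort(-abs(np.diff(g[100:135,u])))[:2]],g[100:135:2,u].tolist())
for v in(130,170,210):
    for sgn,lo,hi in(('L',140,210),('R',440,505)): 
        d=abs(np.diff(g[v,lo:hi]));k=d.argmax();print('row',v,sgn,k+lo,d[k])
    x=T+m.apply([.069,0,.0046])
    # predicted side edge at this row
    for b in(-1,1):
        best=min(np.linspace(-1,1,400),key=lambda a:abs(P(a,b)[1]-v));print('  pred',P(best,b).round(1))
```

```text
t 67.28 pos [0.4584 0.1642 0.3077] q [ 6.712e-01  7.413e-01 -1.500e-03  1.000e-04] F [-0.4 -0.2 -0.9] op 0.128
95.68617720687075
[163.3 116. ] [482.6 115.7]
col 190 [103, 115] [179, 179, 92, 59, 61, 60, 59, 61, 126, 137, 138, 135, 137, 138, 141, 140, 140, 137]
col 250 [114, 115] [31, 28, 26, 22, 28, 28, 32, 29, 136, 138, 136, 134, 139, 138, 139, 140, 136, 141]
col 320 [115, 114] [77, 80, 82, 82, 80, 80, 79, 86, 140, 141, 138, 139, 141, 139, 139, 139, 142, 142]
col 400 [115, 114] [43, 42, 41, 44, 39, 41, 38, 51, 207, 228, 227, 224, 225, 225, 227, 227, 229, 229]
col 460 [115, 127] [97, 97, 96, 97, 97, 95, 95, 96, 191, 228, 226, 225, 225, 226, 159, 141, 141, 141]
row 130 L 165 47
row 130 R 477 52
  pred [165.3 130.3]
  pred [480.7 130. ]
row 170 L 170 39
row 170 R 472 52
  pred [170.7 170.1]
  pred [475.3 169.8]
row 210 L 176 32
row 210 R 466 38
  pred [176.2 209.9]
  pred [469.7 210.3]
```

Plate is held square (front edge at row 115 all along, sides within 1–3 px of prediction). Descend to just above the walls and compare with the case rim.

Emit:
step_arm(
  steps=[
    [[0, 0.1, 5], [0, 0, 0]],
    [[0, 0, 5], [0, 0, 0]],
    [[0, 0, 5], [0, 0, -0.3]],
    [[0, 0, 4], [0, 0, 0]],
    [[0, 0, 2.6], [0, 0, 0]],
    [[0, 0, 1], [0, 0, 0]],
    [[0, 0, 0], [0, 0, 0]],
    [[0, 0, 0], [0, 0, 0]],
    [[0, 0, 0], [0, 0, 0]],
  ],
)

```text
clock: 68.45
tool_pos: [0.4599, 0.1659, 0.0831]
eef_rot: [0.668, 0.744, 0.0, 0.0]
contact_force: [-0.1, 0.1, -1.5]
opening: 0.128
finger_force: 58.0
```

Run:
```python
from h import *
s=st();print(yaw(s['eef_rot']))
w=snap('wrist','hov.png');g=cv2.cvtColor(w['img'],cv2.COLOR_RGB2GRAY).astype(int)
Q=lambda x,y,z:proj(w,[*(np.array([.4572,.1647])+x*D+y*E_),z]).round(1)
for n,x,y in(('out',-.077,.082),('in',-.073,.078),('outm',-.077,0),('inm',-.073,0),('out-',-.077,-.082),('in-',-.073,-.078),('in-mid',-.03,-.078),('out-mid',-.03,-.082),('in mid',-.03,.078),('out mid',-.03,.082)): print(n,Q(x,y,.063))
for u in(210,270,370,430): print('col',u,g[60:125,u].tolist())
for v in(150,190): print('row',v,g[v,125:200].tolist(),'|',g[v,445:520].tolist())
cv2.imwrite('pics/hov.png',cv2.cvtColor(w['img'],cv2.COLOR_RGB2BGR))
```

```text
t 68.45 pos [0.4599 0.1659 0.0831] q [6.684e-01 7.438e-01 1.000e-04 4.000e-04] F [-0.1  0.1 -1.5] op 0.128
96.1098663829575
out [480.3 100.2]
in [471.4 108.3]
outm [317.6  99.3]
inm [317.6 107.6]
out- [155. 100.]
in- [163.9 108.1]
in-mid [174.7 189.8]
out-mid [167.5 189.8]
in mid [461.1 190.1]
out mid [468.3 190.1]
col 210 [35, 30, 27, 28, 32, 30, 33, 35, 37, 28, 32, 32, 34, 34, 30, 37, 36, 36, 35, 34, 33, 35, 35, 36, 33, 34, 40, 36, 30, 31, 35, 34, 34, 33, 34, 30, 36, 28, 34, 85, 103, 104, 103, 102, 99, 99, 91, 79, 77, 83, 84, 83, 86, 90, 90, 107, 164, 170, 170, 169, 170, 168, 166, 169, 170]
col 270 [34, 32, 28, 34, 37, 32, 33, 35, 34, 36, 36, 28, 34, 31, 39, 33, 34, 33, 32, 36, 31, 37, 35, 31, 34, 31, 34, 36, 31, 36, 32, 42, 38, 36, 33, 67, 115, 121, 117, 101, 106, 107, 105, 102, 102, 98, 91, 92, 104, 106, 100, 102, 102, 103, 105, 131, 171, 173, 171, 169, 170, 168, 169, 170, 170]
col 370 [56, 59, 55, 57, 55, 57, 55, 55, 60, 57, 55, 55, 53, 57, 54, 30, 36, 30, 33, 38, 36, 34, 34, 30, 34, 37, 26, 37, 39, 30, 33, 35, 34, 37, 29, 51, 118, 120, 116, 121, 160, 180, 183, 185, 185, 98, 92,
[... 1075 characters left out ...]
0 [101, 99, 99, 101, 99, 102, 102, 101, 100, 101, 103, 101, 105, 101, 103, 103, 102, 103, 102, 105, 104, 102, 102, 104, 103, 104, 103, 104, 103, 104, 103, 102, 101, 99, 101, 101, 103, 103, 101, 101, 101, 103, 103, 99, 99, 100, 103, 104, 124, 157, 173, 172, 170, 171, 173, 171, 171, 171, 170, 172, 174, 172, 172, 173, 173, 171, 172, 172, 172, 170, 171, 173, 172, 172, 173] | [172, 171, 173, 171, 172, 171, 172, 171, 171, 172, 172, 171, 172, 171, 171, 171, 170, 173, 172, 172, 171, 172, 173, 172, 161, 118, 52, 52, 54, 58, 56, 57, 56, 55, 59, 58, 53, 54, 59, 56, 57, 56, 60, 57, 52, 54, 53, 53, 58, 53, 56, 58, 54, 60, 55, 54, 53, 58, 55, 58, 54, 54, 54, 58, 57, 57, 53, 56, 55, 52, 52, 59, 55, 55, 52]
```

View pics/hov.png

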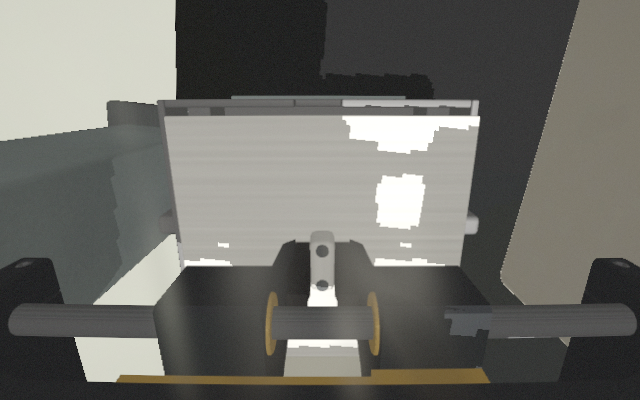

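The picture shows the plate hovering over the case: rim corners at (158,100) and (478,100), inner front rim at row 107, plate front edge at row 115 with sides at (167.7,150)/(475.5,150), so about 4 px right of the case centre.

Run:
```python
from h import *
s=st();w=snap('wrist');C0=np.array([.4572,.1647])
f=lambda u,v,z:((lambda d:(round(1000*d@D,1),round(1000*d@E_,1)))(onz(w,u,v,z)[:2]-C0))
print('rim outer',f(210,98.8,.063),f(430,98.8,.063),'inner',f(210,106.7,.063),f(430,106.7,.063),'corners',f(158,100,.063),f(478,100,.063))
print('plate front',f(210,115.2,.0785),f(430,115.2,.0785),'sides',f(167.7,150,.0785),f(475.7,150,.0785),f(173.6,190,.0785),f(470,190,.0785))
d=np.array(s['tool_pos'][:2])-C0;print('tool',1000*d@D,1000*d@E_)
```

```text
t 68.5 pos [0.4597 0.1658 0.083 ] q [ 6.684e-01  7.438e-01 -0.000e+00  3.000e-04] F [-0.5  0.7 -1.5] op 0.127
rim outer (np.float64(-77.3), np.float64(-54.1)) (np.float64(-77.4), np.float64(56.2)) inner (np.float64(-73.5), np.float64(-54.4)) (np.float64(-73.6), np.float64(56.6)) corners (np.float64(-76.9), np.float64(-80.5)) (np.float64(-77.1), np.float64(80.6))
plate front (np.float64(-70.0), np.float64(-49.6)) (np.float64(-70.1), np.float64(51.9)) sides (np.float64(-54.0), np.float64(-71.5)) (np.float64(-54.1), np.float64(75.4)) (np.float64(-34.2), np.float64(-71.2)) (np.float64(-34.3), np.float64(75.3))
tool -0.876988647944545 2.651453764884552
```

Emit:
step_arm(
  steps=[
    [[-0.1, -0.2, 0], [0, 0, 0]],
    [[0, 0, 0], [0, 0, 0]],
    [[0, 0, 0.7], [0, 0, 0]],
    [[0, 0, 0.7], [0, 0, 0]],
    [[0, 0, 0.5], [0, 0, 0]],
    [[0, 0, 0], [0, 0, 0]],
  ],
)

```text
clock: 69.3
tool_pos: [0.457, 0.1644, 0.0627]
eef_rot: [0.668, 0.744, -0.001, -0.0]
contact_force: [0.4, -0.3, -1.4]
opening: 0.126
finger_force: 58.0
```

Emit:
step_arm(
  steps=[
    [[0, 0, 0.5], [0, 0, 0]],
    [[0, 0, 0.5], [0, 0, 0]],
    [[0, 0, 0.5], [0, 0, 0]],
    [[0, 0, 0], [0, 0, 0]],
  ],
)

```text
clock: 69.8
tool_pos: [0.4571, 0.1644, 0.0478]
eef_rot: [0.668, 0.744, -0.001, -0.0]
contact_force: [0.8, -0.3, -1.3]
opening: 0.125
finger_force: 58.0
```

Emit:
step_arm(
  steps=[
    [[0, 0, 0.3], [0, 0, 0]],
    [[0, 0, 0.2], [0, 0, 0]],
    [[0, 0, 0], [0, 0, 0]],
  ],
)

```text
clock: 70.18
tool_pos: [0.4573, 0.1644, 0.0431]
eef_rot: [0.668, 0.744, -0.001, -0.0]
contact_force: [-0.3, 0.2, -0.5]
opening: 0.126
finger_force: 58.0
```

Emit:
step_arm(
  steps=[
    [[0, 0, 0], [0, 0, 0]],
    [[0, 0, 0], [0, 0, 0]],
    [[0, 0, 0], [0, 0, 0]],
    [[0, 0, 0], [0, 0, 0]],
    [[0, 0, -2.0], [0, 0, 0]],
    [[0, 0, -4.0], [0, 0, 0]],
    [[0, 0, -5.0], [0, 0, 0]],
    [[0, 0, -5.0], [0, 0, 0]],
    [[3, 0, -2.0], [0, 0, 0]],
    [[0, 0, 0], [0, 0, 0]],
    [[0, 0, 0], [0, 0, 0]],
  ],
  claw=-0.3,
)

```text
clock: 71.55
tool_pos: [0.4538, 0.1931, 0.2223]
eef_rot: [0.668, 0.744, -0.002, 0.0]
contact_force: [1.2, -0.1, -0.0]
opening: 0.354
finger_force: 0.0
```

Run:
```python
from h import *
s=st();print(yaw(s['eef_rot']))
w=snap('wrist');g=cv2.cvtColor(w['img'],cv2.COLOR_RGB2GRAY).astype(int)
cv2.imwrite('pics/div.png',w['img'][:,:,::-1])
C0=np.array([.4572,.1647])
Q=lambda x,y,z:proj(w,[*(C0+x*D+y*E_),z])
# edges along the four middle lines, at plate height .038
def scan(p,q,z=.038,n=60):
    v=[]
    for t in np.linspace(0,1,n):
        u_,v_=Q(p[0]+(q[0]-p[0])*t,p[1]+(q[1]-p[1])*t,z); 
        v.append(g[int(round(v_)),int(round(u_))] if 0<=v_<400 and 0<=u_<640 else -1)
    return v
for y in(-.055,.055):
    print('front y',y,scan((-.055,y),(-.08,y),n=26))
    print('back y',y,scan((.055,y),(.08,y),n=26))
for x in(-.05,.05):
    print('L x',x,scan((x,-.06),(x,-.085),n=26));print('R x',x,scan((x,.06),(x,.085),n=26))
```

```text
t 71.55 pos [0.4538 0.1931 0.2223] q [ 6.683e-01  7.439e-01 -2.000e-03  2.000e-04] F [ 1.2 -0.1 -0. ] op 0.354
96.12790007237425
front y -0.055 [np.int64(217), np.int64(214), np.int64(216), np.int64(215), np.int64(217), np.int64(216), np.int64(214), np.int64(215), np.int64(215), np.int64(169), np.int64(126), np.int64(126), np.int64(126), np.int64(128), np.int64(102), np.int64(78), np.int64(68), np.int64(70), np.int64(70), np.int64(77), np.int64(70), np.int64(63), np.int64(57), np.int64(55), np.int64(61), np.int64(53)]
back y -0.055 [np.int64(71), np.int64(68), np.int64(68), np.int64(68), np.int64(67), np.int64(67), np.int64(67), np.int64(67), np.int64(64), np.int64(66), np.int64(62), np.int64(62), np.int64(65), np.int64(64), np.int64(64), np.int64(64), np.int64(64), np.int64(64), np.int64(66), np.int64(63), np.int64(62), np.int64(62), np.int64(58), np.int64(61), np.int64(63), np.int64(63)]
front y 0.055 [np.int64(227), np.int64(225), np.int64(223), np.int64(224), np.int64(226), np.int64(227), np.int64(227), np.int64(209), np.int64(197), np.int64(198), np.int64(197), np.int64(197), np
[... 1424 characters left out ...]
p.int64(76), np.int64(76), np.int64(84), np.int64(90), np.int64(109), np.int64(126), np.int64(130), np.int64(128), np.int64(130), np.int64(130), np.int64(111), np.int64(90), np.int64(82), np.int64(82), np.int64(81), np.int64(84), np.int64(84), np.int64(85), np.int64(85), np.int64(84), np.int64(84), np.int64(128)]
R x 0.05 [np.int64(66), np.int64(63), np.int64(60), np.int64(75), np.int64(129), np.int64(173), np.int64(207), np.int64(220), np.int64(220), np.int64(219), np.int64(220), np.int64(220), np.int64(219), np.int64(174), np.int64(70), np.int64(68), np.int64(70), np.int64(70), np.int64(67), np.int64(68), np.int64(69), np.int64(69), np.int64(69), np.int64(68), np.int64(113), np.int64(136)]
```

The plate sits level and centred (edges at −69.5, −74.3, +73.2 mm in the case frame). Now the forceps.

Run:
```python
from h import *
plan([(.50,.42,.20,176)])
```

```text
8 -> [[[2.8,0.9,0.3],[0,0,-10.0]],[[2.5,1.3,0.2],[-0.1,0,-10.0]],[[2.3,1.8,0.3],[0,0,-10.0]],[[2.0,2.1,0.3],[0,0,-10.0]],[[1.5,2.5,0.2],[-0.1,0,-9.9]],[[1.1,2.7,0.3],[0,0,-10.0]],[[0.7,2.8,0.3],[-0.1,0,-10.0]],[[0.11,2.9,0.24],[0,0,-10.0]]]
```

Emit:
step_arm(
  steps=[
    [[2.8, 0.9, 0], [0, 0, -10]],
    [[2.5, 1.3, 0], [0, 0, -10]],
    [[2.3, 1.8, 0.3], [0, 0, -10]],
    [[2.0, 2.1, 0.3], [0, 0, -10]],
    [[1.5, 2.5, 0.3], [0, 0, -9.9]],
    [[1.1, 2.7, 0.3], [0, 0, -10]],
    [[0.7, 2.8, 0.3], [0, 0, -10]],
    [[0.1, 2.9, 0.3], [0, 0, -10]],
    [[0, 0, 0], [0, 0, 0]],
    [[0, 0, 0], [0, 0, 0]],
  ],
)

```text
clock: 72.85
tool_pos: [0.5005, 0.42, 0.2037]
eef_rot: [0.036, 0.999, -0.002, -0.001]
contact_force: [0.1, -0.7, 0.5]
opening: 0.352
finger_force: 0.0
```

```bash
cat >> h.py <<'E'
def elong(w,xr,yr,thr=110,z=.008,mn=150):
    im=w['img'];k,l,stt,ce=cv2.connectedComponentsWithStats((im.max(2)>thr).astype(np.uint8))
    for i in range(1,k):
        p=onz(w,*ce[i],z)
        if mn<stt[i,4]<8000 and xr[0]<p[0]<xr[1] and yr[0]<p[1]<yr[1]:
            ys,xs=np.where(l==i);P=np.array([onz(w,x,y,z)[:2] for x,y in zip(xs,ys)])
            c=P.mean(0);V=np.linalg.svd(P-c,full_matrices=False)[2][0];V=V*np.sign(V[0]);t=(P-c)@V
            print(stt[i].tolist(),'mid',(c+V*(t.min()+t.max())/2).round(4),'len',(t.max()-t.min()).round(4),'ang',np.degrees(np.arctan2(V[1],V[0])).round(1))
E
python3 - <<'E'
from h import *
s=st();print(yaw(s['eef_rot']))
w=snap('wrist','fc.png');elong(w,(.42,.58),(.36,.48));elong(w,(.42,.58),(.36,.48),thr=80)
E
```

```text
t 72.85 pos [0.5005 0.42   0.2037] q [ 3.590e-02  9.994e-01 -1.900e-03 -8.000e-04] F [ 0.1 -0.7  0.5] op 0.352
175.8856359964666
[318, 111, 10, 118, 865] mid [0.4993 0.4199] len 0.1298 ang -3.6
[317, 111, 11, 118, 960] mid [0.4993 0.4198] len 0.1298 ang -3.5
```

Emit:
step_arm(
  steps=[
    [[0.1, 0, 5], [0, 0, -0.3]],
    [[0, 0, 5], [0, 0, -0.3]],
    [[0, 0, 5], [0, 0, 0]],
    [[0, 0, 2.5], [0, 0, 0]],
    [[0, 0, 1.5], [0, 0, 0]],
    [[0, 0, 1.0], [0, 0, 0]],
    [[0, 0, 0], [0, 0, 0]],
  ],
)

```text
clock: 73.78
tool_pos: [0.4995, 0.4219, 0.0054]
eef_rot: [0.03, 1.0, -0.0, -0.0]
contact_force: [-0.2, -0.3, -1.1]
opening: 0.351
finger_force: 0.0
```

Emit:
step_arm(
  steps=[
    [[0, 0, 0], [0, 0, 0]],
    [[0, 0, 0], [0, 0, 0]],
    [[0, 0, 0], [0, 0, 0]],
    [[0, 0, 0], [0, 0, 0]],
    [[0, 0, 0], [0, 0, 0]],
  ],
  claw=-1,
  grip_force=35,
)

```text
clock: 74.4
tool_pos: [0.5001, 0.4256, 0.0076]
eef_rot: [0.029, 1.0, 0.004, 0.001]
contact_force: [0.9, 3.6, 6.4]
opening: 0.004
finger_force: 3.4
```

Run:
```python
from h import *
s=st();print(yaw(s['eef_rot']))
P=np.array([.4572,.1647])-.043*D;print(P)
p=s['tool_pos'];q=(p[0],p[1],.2,176.4)
plan([q]);plan([(*P,.2,186)],start=q)
```

```text
t 74.4 pos [0.5001 0.4256 0.0076] q [2.930e-02 9.996e-01 3.500e-03 7.000e-04] F [0.9 3.6 6.4] op 0.004
176.64216567352668
[0.4527065 0.2074635]
4 -> [[[0,0,-4.8],[0.1,0,0.1]],[[0,0.1,-4.8],[0.1,0,0.0]],[[0,0,-4.8],[0.1,0,0.1]],[[-0.02,-0.01,-4.84],[0.1,0.1,0.0]]]
5 -> [[[0.7,-4.4,0.0],[0,0,-1.9]],[[0.8,-4.4,0.0],[0,0,-1.9]],[[1.0,-4.4,0.0],[0,0,-2.0]],[[1.1,-4.3,0.0],[0,0,-1.9]],[[1.22,-4.27,0.0],[0,0,-1.9]]]
```

The fingers slid off over the forceps; they must go lower. Rise, open, look again.

Emit:
step_arm(
  steps=[
    [[0, 0, -4], [0, 0, 0]],
    [[0, 0, -5], [0, 0, 0]],
    [[0, 0, -3], [0, 0, 0]],
    [[0, 0, 0], [0, 0, 0]],
    [[0, 0, 0], [0, 0, 0]],
    [[0, 0, 0], [0, 0, 0]],
  ],
  claw=-0.3,
)

```text
clock: 75.15
tool_pos: [0.499, 0.4208, 0.1232]
eef_rot: [0.029, 1.0, -0.002, -0.001]
contact_force: [-0.2, -0.5, -1.0]
opening: 0.351
finger_force: 0.0
```

Run:
```python
from h import *
s=st();print(yaw(s['eef_rot']))
w=snap('wrist','fc2.png');elong(w,(.40,.60),(.34,.5));elong(w,(.40,.60),(.34,.5),thr=80)
```

```text
t 75.15 pos [0.499  0.4208 0.1232] q [ 0.0293  0.9996 -0.0017 -0.0012] F [-0.2 -0.5 -1. ] op 0.351
176.64466839408018
[315, 115, 14, 147, 1463] mid [0.4977 0.4197] len 0.1286 ang -3.4
[222, 155, 23, 99, 684] mid [0.5052 0.3432] len 0.0894 ang 1.1
[315, 114, 14, 149, 1555] mid [0.4979 0.4196] len 0.1304 ang -3.4
[222, 155, 24, 99, 734] mid [0.5052 0.3432] len 0.0895 ang 1.2
```

Emit:
step_arm(
  steps=[
    [[0.8, -0.1, 4], [0, 0, 0]],
    [[0, 0, 4], [0, 0, 0]],
    [[0, 0, 2.5], [0, 0, 0]],
    [[0, 0, 1.2], [0, 0, 0]],
    [[0, 0, 0.5], [0, 0, 0]],
    [[0, 0, 0], [0, 0, 0]],
    [[0, 0, 0], [0, 0, 0]],
  ],
)

```text
clock: 76.08
tool_pos: [0.4916, 0.4218, 0.0041]
eef_rot: [0.029, 1.0, 0.0, 0.0]
contact_force: [0.2, 0.5, -0.4]
opening: 0.352
finger_force: 0.0
```

Emit:
step_arm(
  steps=[
    [[0, 0, 0.1], [0, 0, 0]],
    [[0, 0, 0], [0, 0, 0]],
  ],
)

```text
clock: 76.32
tool_pos: [0.4913, 0.4212, 0.0022]
eef_rot: [0.029, 1.0, -0.0, -0.0]
contact_force: [0.6, 0.0, -0.2]
opening: 0.347
finger_force: 0.0
```

Emit:
step_arm(
  steps=[
    [[0, 0, 0.2], [0, 0, 0]],
    [[0, 0, 0], [0, 0, 0]],
  ],
)

```text
clock: 76.58
tool_pos: [0.4911, 0.421, -0.0003]
eef_rot: [0.029, 1.0, -0.001, -0.001]
contact_force: [0.5, -0.4, -0.1]
opening: 0.35
finger_force: 0.0
```

Emit:
step_arm(
  steps=[
    [[0, 0, 0], [0, 0, 0]],
    [[0, 0, 0], [0, 0, 0]],
    [[0, 0, 0], [0, 0, 0]],
    [[0, 0, 0], [0, 0, 0]],
    [[0, 0, 0], [0, 0, 0]],
  ],
  claw=-1,
  grip_force=30,
)

```text
clock: 77.2
tool_pos: [0.4912, 0.4212, -0.0001]
eef_rot: [0.029, 1.0, -0.0, -0.0]
contact_force: [0.8, -0.6, 0.2]
opening: 0.077
finger_force: 30.2
```

Run:
```python
from h import *
s=st();p=s['tool_pos'];q=(p[0],p[1],.15,176.6)
plan([q]);plan([(.446,.2068,.15,186)],start=q)
```

```text
t 77.2 pos [ 4.912e-01  4.212e-01 -1.000e-04] q [ 2.930e-02  9.996e-01 -5.000e-04 -5.000e-04] F [ 0.8 -0.6  0.2] op 0.077
3 -> [[[0,0,-5.0],[0,0,0.0]],[[0,0,-5.0],[0,0,0.0]],[[0.01,-0.02,-5.01],[-0.1,-0.1,0.0]]]
4 -> [[[0.8,-5.4,0.0],[0,0,-2.3]],[[1.0,-5.4,0.0],[0,0,-2.4]],[[1.3,-5.3,0.0],[0,0,-2.4]],[[1.46,-5.3,0.0],[0,0,-2.3]]]
```

Emit:
step_arm(
  steps=[
    [[0, 0, -2], [0, 0, 0]],
    [[0, 0, -4], [0, 0, 0]],
    [[0, 0, -4.5], [0, 0, 0]],
    [[0, 0, -4.5], [0, 0, 0]],
    [[0.8, -5.4, 0], [0, 0, -2.3]],
    [[1.0, -5.4, 0], [0, 0, -2.4]],
    [[1.3, -5.3, 0], [0, 0, -2.4]],
    [[1.4, -5.3, 0], [0, 0, -2.3]],
    [[0, 0, 0], [0, 0, 0]],
    [[0, 0, 0], [0, 0, 0]],
    [[0, 0, 0], [0, 0, 0]],
  ],
)

```text
clock: 78.58
tool_pos: [0.4472, 0.2089, 0.1509]
eef_rot: [-0.053, 0.999, 0.0, 0.0]
contact_force: [0.8, 0.7, -1.0]
opening: 0.074
finger_force: 30.2
```

Run:
```python
from h import *
s=st();print(yaw(s['eef_rot']));C0=np.array([.4572,.1647])
d=np.array(s['tool_pos'][:2])-C0;print('tool case',(1000*d@D).round(1),(1000*d@E_).round(1))
# forceps as seen by wrist: handle part toward camera, at height of tool z+~.006
w=snap('wrist');elong(w,(.35,.47),(.17,.23),thr=140,z=s['tool_pos'][2]+.008,mn=60)
g=w['img'].max(2)
T=np.array(s['tool_pos']);m=R.from_quat(s['eef_rot'])
for x in(.02,.04,.058):
    for dz in(-.008,):
        u,v=proj(w,T+m.apply([x,0,dz]));print(x,round(u,1),round(v,1),g[int(v),int(u)-20:int(u)+21].tolist())
```

```text
t 78.58 pos [0.4472 0.2089 0.1509] q [-5.320e-02  9.986e-01  5.000e-04  1.000e-04] F [ 0.8  0.7 -1. ] op 0.074
-173.897679841638
tool case -45.0 -5.3
[312, 147, 18, 7, 82] mid [0.3918 0.2019] len 0.0074 ang -81.2
0.02 323.1 226.3 [233, 232, 231, 233, 235, 235, 232, 232, 211, 152, 143, 144, 144, 142, 144, 145, 143, 145, 148, 148, 147, 146, 148, 148, 146, 147, 145, 141, 142, 166, 210, 228, 226, 225, 228, 229, 229, 228, 228, 226, 225]
0.04 323.1 184.9 [147, 144, 147, 148, 147, 148, 144, 139, 141, 142, 141, 142, 145, 145, 145, 145, 144, 146, 145, 145, 144, 148, 146, 144, 147, 149, 147, 147, 144, 140, 137, 140, 146, 143, 145, 144, 148, 147, 145, 144, 146]
0.058 323.1 144.6 [143, 140, 143, 145, 145, 144, 145, 144, 129, 116, 111, 113, 114, 112, 113, 115, 114, 110, 113, 112, 112, 112, 113, 113, 109, 112, 112, 111, 114, 115, 133, 146, 145, 145, 143, 143, 145, 144, 145, 144, 147]
```

Forceps is aligned with the tool. Lower onto the divider.

Emit:
step_arm(
  steps=[
    [[0.1, -0.2, 4], [0, 0, 0]],
    [[0, 0, 3], [0, 0, 0]],
    [[0, 0, 2], [0, 0, 0]],
    [[0, 0, 1], [0, 0, 0]],
    [[0, 0, 0.5], [0, 0, 0]],
    [[0, 0, 0], [0, 0, 0]],
    [[0, 0, 0], [0, 0, 0]],
  ],
)

```text
clock: 79.5
tool_pos: [0.4464, 0.2051, 0.0458]
eef_rot: [-0.053, 0.999, -0.0, 0.0]
contact_force: [0.6, -0.3, 0.2]
opening: 0.077
finger_force: 30.2
```

Run:
```python
from h import *
s=st();C0=np.array([.4572,.1647]);d=np.array(s['tool_pos'][:2])-C0;print('tool case',(1000*d@D).round(1),(1000*d@E_).round(1))
```

```text
t 79.5 pos [0.4464 0.2051 0.0458] q [-5.270e-02  9.986e-01 -2.000e-04  0.000e+00] F [ 0.6 -0.3  0.2] op 0.077
tool case -41.3 -6.5
```

Emit:
step_arm(
  steps=[
    [[0, 0.15, 0.3], [0, 0, 0]],
    [[0, 0, 0.2], [0, 0, 0]],
    [[0, 0, 0], [0, 0, 0]],
    [[0, 0, 0.1], [0, 0, 0]],
    [[0, 0, 0], [0, 0, 0]],
  ],
)

```text
clock: 80.12
tool_pos: [0.4458, 0.2062, 0.0391]
eef_rot: [-0.053, 0.999, -0.001, -0.001]
contact_force: [-0.7, -1.2, -0.0]
opening: 0.079
finger_force: 30.2
```

Emit:
step_arm(
  steps=[
    [[0, 0, 0], [0, 0, 0]],
    [[0, 0, 0], [0, 0, 0]],
    [[0, 0, 0], [0, 0, 0]],
    [[0, 0, -0.5], [0, 0, 0]],
    [[0, 0, -1.5], [0, 0, 0]],
    [[0, 0, -4], [0, 0, 0]],
    [[0, 0, -5], [0, 0, 0]],
    [[0, 0, -5], [0, 0, 0]],
    [[0, 0, -3], [0, 0, 0]],
    [[0, 0, 0], [0, 0, 0]],
    [[0, 0, 0], [0, 0, 0]],
  ],
  claw=-0.62,
)

```text
clock: 81.5
tool_pos: [0.4457, 0.2057, 0.2284]
eef_rot: [-0.053, 0.999, -0.001, -0.001]
contact_force: [0.7, -0.3, -0.2]
opening: 0.187
finger_force: 0.0
```

Run:
```python
from h import *
s=st();C0=np.array([.4572,.1647])
w=snap('wrist','fin1.png');g=cv2.cvtColor(w['img'],cv2.COLOR_RGB2GRAY).astype(int)
for y in(-.06,-.04,-.02,.0,.02,.035):
    r_=[]
    for x in np.arange(-.070,-.015,.0015):
        u,v=proj(w,[*(C0+x*D+y*E_),.046]).round().astype(int);r_.append(int(g[v,u]) if 0<=v<400 and 0<=u<640 else -1)
    print(y,r_)
plan([(.446,.335,.24,180)])
```

```text
t 81.5 pos [0.4457 0.2057 0.2284] q [-5.270e-02  9.986e-01 -1.200e-03 -9.000e-04] F [ 0.7 -0.3 -0.2] op 0.187
-0.06 [67, 91, 151, 155, 139, 132, 130, 132, 133, 131, 133, 135, 134, 130, 135, 135, 136, 133, 132, 129, 131, 128, 123, 133, 133, 130, 133, 129, 131, 131, 202, 226, 226, 227, 227, 226, 226]
-0.04 [64, 77, 215, 217, 221, 220, 220, 222, 222, 186, 130, 133, 134, 131, 133, 127, 126, 133, 129, 128, 127, 126, 123, 133, 132, 133, 131, 129, 132, 132, 200, 225, 225, 225, 226, 224, 226]
-0.02 [62, 102, 127, 130, 132, 131, 131, 134, 134, 128, 133, 135, 131, 129, 131, 130, 122, 127, 127, 125, 124, 122, 128, 131, 133, 134, 131, 132, 132, 134, 219, 226, 224, 226, 226, 224, 224]
0.0 [68, 88, 218, 217, 218, 217, 217, 221, 221, 220, 220, 222, 219, 219, 187, 131, 162, 201, 205, 208, 209, 210, 212, 221, 222, 224, 221, 222, 223, 224, 224, 222, 224, 226, 225, 224, 186]
0.02 [66, 185, 215, 216, 216, 216, 218, 219, 220, 215, 219, 220, 218, 216, 220, 219, 183, 198, 202, 205, 209, 212, 218, 219, 221, 223, 223, 221, 222, 222, 223, 221, 222, 224, 224, 222, 220]
0.035 [78, 153, 201, 214, 213, 214, 217, 217, 216, 214, 215, 217, 217, 214, 216, 216, 146, 178, 197, 201, 195, 206, 216, 218, 220, 220, 219, 220, 220, 221, 220, 218, 219, 220, 220, 219, 217]
3 -> [[[-0.5,4.3,-0.4],[0,-0.1,2.0]],[[-0.3,4.3,-0.4],[-0.1,0,2.0]],[[-0.16,4.29,-0.42],[0,-0.1,2.0]]]
```

The forceps lies at case x ≈ −43 mm, along the case's y. Now to shut the lid from behind with closed fingers.

Run:
```python
from h import *
def tp(f,z,e=-.02): return (*(H-f*D+e*E_),z,96)
start=tp(-.068,.193);print(np.round(start,4))
s=sensors.get_state();p=s['tool_pos']
plan([(p[0],p[1],.30,186),(*start[:2],.30,96),start],step=5.5)
rho=.13;prev=(-.068,.193)
for th in [100,94,88,82,76,70,64,58,52,46,40,34,28,22,16,10,5,0]:
    t=np.radians(th);f=rho*np.cos(t)-.0025*np.sin(t)-.009;z=.0655+rho*np.sin(t)+.0025*np.cos(t)-.002
    if th==100:f=-.050
    print(th,[round((f-prev[0])*100,1),0,round((prev[1]-z)*100,1)],end=' ');prev=(prev[0]+round((f-prev[0])*100,1)/100,prev[1]-round((prev[1]-z)*100,1)/100)
```

```text
[4.525e-01 1.840e-02 1.930e-01 9.600e+01]
2 -> [[[0,0,-3.6],[-0.1,-0.1,0.0]],[[0.01,-0.01,-3.59],[0,-0.1,0.0]]]
10 -> [[[0.1,-1.9,0.0],[0,0,9.0]],[[-0.1,-1.8,0.0],[0,0,9.0]],[[-0.5,-1.9,0.0],[0,0,9.0]],[[-0.7,-1.7,0.0],[0,0,9.0]],[[-1.0,-1.6,0.0],[0,0,9.0]],[[-1.2,-1.4,0.0],[0,0,9.0]],[[-1.5,-1.2,0.0],[0,0,9.0]],[[-1.6,-0.9,0.0],[0,0,9.0]],[[-1.7,-0.7,0.0],[0,0,9.0]],[[-1.85,-0.46,0.01],[0,0,9.0]]]
2 -> [[[0,0,5.3],[0,0,0.0]],[[0.01,-0.01,5.4],[0,0,0.0]]]
100 [1.8, 0, np.float64(0.2)] 94 [np.float64(2.9), 0, np.float64(-0.2)] 88 [np.float64(1.4), 0, np.float64(-0.1)] 82 [np.float64(1.4), 0, np.float64(0.1)] 76 [np.float64(1.3), 0, np.float64(0.3)] 70 [np.float64(1.3), 0, np.float64(0.3)] 64 [np.float64(1.3), 0, np.float64(0.6)] 58 [np.float64(1.2), 0, np.float64(0.6)] 52 [np.float64(1.1), 0, np.float64(0.8)] 46 [np.float64(1.1), 0, np.float64(0.8)] 40 [np.float64(0.9), 0, np.float64(1.0)] 34 [np.float64(0.8), 0, np.float64(1.1)] 28 [np.float64(0.8), 0, np.float64(1.1)] 22 [np.float64(0.6), 0, np.float64(1.2)] 16 [np.float64(0.4), 0, np.float64(1.3)] 10 [np.float64(0.4), 0, np.float64(1.3)] 5 [np.float64(0.1), 0, np.float64(1.2)] 0 [np.float64(0.1), 0, np.float64(1.1)]
```

Emit:
step_arm(
  steps=[
    [[0, 0, -3.6], [0, 0, 0]],
    [[0, 0, -3.6], [0, 0, 0]],
    [[0.1, -1.9, 0], [0, 0, 9]],
    [[-0.1, -1.8, 0], [0, 0, 9]],
    [[-0.5, -1.9, 0], [0, 0, 9]],
    [[-0.7, -1.7, 0], [0, 0, 9]],
    [[-1.0, -1.6, 0], [0, 0, 9]],
    [[-1.2, -1.4, 0], [0, 0, 9]],
    [[-1.5, -1.2, 0], [0, 0, 9]],
    [[-1.6, -0.9, 0], [0, 0, 9]],
    [[-1.7, -0.7, 0], [0, 0, 9]],
    [[-1.9, -0.5, 0], [0, 0, 9]],
  ],
  claw=-1,
)

```text
clock: 83.05
tool_pos: [0.452, 0.0178, 0.3001]
eef_rot: [0.671, 0.742, -0.002, -0.001]
contact_force: [0.1, -0.7, 0.2]
opening: 0.003
finger_force: 0.0
```

Emit:
step_arm(
  steps=[
    [[0, 0, 0], [0, 0, 0]],
    [[0, 0, 0], [0, 0, 0]],
    [[0, 0, 5.3], [0, 0, 0]],
    [[0, 0, 3.5], [0, 0, 0]],
    [[0, 0, 1.9], [0, 0, 0]],
    [[0, 0, 0], [0, 0, 0]],
    [[0, 0, 0], [0, 0, 0]],
  ],
)

```text
clock: 83.92
tool_pos: [0.4531, 0.0195, 0.1949]
eef_rot: [0.668, 0.744, -0.0, 0.0]
contact_force: [0.1, 1.2, 1.3]
opening: 0.002
finger_force: 0.0
```

Behind the lid, no contact yet. Push it forward along the arc.

Emit:
step_arm(
  steps=[
    [[1.2, 0, 0.2], [0, 0, 0]],
    [[1.2, 0, 0], [0, 0, 0]],
    [[1.2, 0, 0], [0, 0, 0]],
    [[1.1, 0, -0.2], [0, 0, 0]],
    [[1.4, 0, 0], [0, 0, 0]],
    [[1.4, 0, 0.1], [0, 0, 0]],
    [[1.3, 0, 0.3], [0, 0, 0]],
    [[1.3, 0, 0.3], [0, 0, 0]],
    [[1.3, 0, 0.6], [0, 0, 0]],
    [[1.2, 0, 0.6], [0, 0, 0]],
    [[0, 0, 0], [0, 0, 0]],
  ],
)

```text
clock: 85.3
tool_pos: [0.4389, 0.1451, 0.1748]
eef_rot: [0.668, 0.744, -0.001, -0.0]
contact_force: [-0.2, -0.3, -0.2]
opening: 0.005
finger_force: 0.0
```

Emit:
step_arm(
  steps=[
    [[1.1, 0, 0.8], [0, 0, 0]],
    [[1.1, 0, 0.8], [0, 0, 0]],
    [[0.9, 0, 1.0], [0, 0, 0]],
    [[0.8, 0, 1.1], [0, 0, 0]],
    [[0.8, 0, 1.1], [0, 0, 0]],
    [[0.6, 0, 1.2], [0, 0, 0]],
    [[0, 0, 0], [0, 0, 0]],
  ],
)

```text
clock: 86.18
tool_pos: [0.4331, 0.1968, 0.1143]
eef_rot: [0.668, 0.744, -0.001, -0.0]
contact_force: [-0.2, -1.0, -0.1]
opening: 0.004
finger_force: 0.0
```

Run:
```python
from h import *
s=st();a=snap('scene','cl.png');lid(a,[0,.2,.4,.6,.8])
m=(a['img'].min(2)>185).astype(np.uint8);m[:130]=0;m[230:]=0;m[:,:255]=0;m[:,345:]=0
n,l,stt,_=cv2.connectedComponentsWithStats(m);i=1+stt[1:,4].argmax();ys,xs=np.where(l==i);print(stt[i])
for k in(xs.argmin(),xs.argmax(),ys.argmin(),ys.argmax()):print(xs[k],ys[k])
```

```text
t 86.17 pos [0.4331 0.1968 0.1143] q [ 6.684e-01  7.438e-01 -1.400e-03 -4.000e-04] F [-0.2 -1.  -0.1] op 0.004
0 [[267, 191], [304, 175]]
0.2 [[266, 185], [305, 169]]
0.4 [[267, 181], [306, 165]]
0.6 [[268, 179], [308, 162]]
0.8 [[270, 177], [310, 161]]
[ 272  167   54   51 1371]
272 191
325 199
303 167
286 217
```

Emit:
step_arm(
  steps=[
    [[0.4, 0, 1.3], [0, 0, 0]],
    [[0.4, 0, 1.3], [0, 0, 0]],
    [[0.1, 0, 1.0], [0, 0, 0]],
    [[0.1, 0, 0.8], [0, 0, 0]],
    [[0, 0, 0], [0, 0, 0]],
  ],
)

```text
clock: 86.85
tool_pos: [0.4322, 0.2062, 0.0705]
eef_rot: [0.669, 0.743, -0.001, -0.0]
contact_force: [-0.6, -0.5, -0.1]
opening: 0.005
finger_force: 0.0
```

Emit:
step_arm(
  steps=[
    [[0, 0, 0.2], [0, 0, 0]],
    [[0, 0, 0.2], [0, 0, 0]],
    [[0, 0, 0], [0, 0, 0]],
  ],
)

```text
clock: 87.22
tool_pos: [0.4327, 0.2063, 0.0672]
eef_rot: [0.669, 0.743, -0.001, 0.0]
contact_force: [-0.7, 1.2, 0.2]
opening: 0.005
finger_force: 0.0
```

Emit:
step_arm(
  steps=[
    [[0, 0, 0.15], [0, 0, 0]],
    [[0, 0, 0], [0, 0, 0]],
  ],
)

```text
clock: 87.48
tool_pos: [0.4328, 0.2064, 0.0659]
eef_rot: [0.669, 0.743, -0.001, 0.0]
contact_force: [0.2, -0.2, 2.3]
opening: 0.006
finger_force: 1.0
```

Emit:
step_arm(
  steps=[
    [[0, 0, 0.15], [0, 0, 0]],
    [[0, 0, 0], [0, 0, 0]],
  ],
)

```text
clock: 87.72
tool_pos: [0.4328, 0.2064, 0.0656]
eef_rot: [0.669, 0.743, -0.0, 0.001]
contact_force: [-1.9, -2.8, 16.5]
opening: 0.003
finger_force: 8.6
```

The lid is hard shut (16 N at the height expected for a closed lid). Retreat and check everything.

Emit:
step_arm(
  steps=[
    [[0, 0, -2], [0, 0, 0]],
    [[0, 0, -5], [0, 0, 0]],
    [[0, 0, -6], [0, 0, 0]],
    [[0, 0, -6], [0, 0, 0]],
    [[4, 0, -6], [0, 0, 0]],
    [[4, 0, -5], [0, 0, 0]],
    [[0, 0, 0], [0, 0, 0]],
    [[0, 0, 0], [0, 0, 0]],
  ],
)

```text
clock: 88.72
tool_pos: [0.425, 0.2786, 0.3539]
eef_rot: [0.669, 0.743, -0.002, 0.0]
contact_force: [-0.4, -1.3, -0.6]
opening: 0.005
finger_force: 0.0
```

Run:
```python
from h import *
s=st();w=snap('wrist');a=snap('scene');b=snap('side')
im=w['img'];C0=np.array([.4572,.1647])
g=cv2.cvtColor(im,cv2.COLOR_RGB2GRAY).astype(int)
for y in(-.05,.05):
    r_=[]
    for x in np.arange(-.085,-.069,.001):
        u,v=proj(w,[*(C0+x*D+y*E_),.068]).round().astype(int);r_.append(int(g[v,u]))
    print('lid front edge',y,r_)
m=(a['img'].min(2)>185).astype(np.uint8);m[:130]=0;m[230:]=0;m[:,:255]=0;m[:,345:]=0
n,l,stt,_=cv2.connectedComponentsWithStats(m);i=1+stt[1:,4].argmax();ys,xs=np.where(l==i);lid(a,[0,.1])
for k in(xs.argmin(),xs.argmax(),ys.argmin(),ys.argmax()):print(xs[k],ys[k])
elong(w,(.38,.58),(.30,.38),thr=110,z=.0115,mn=40)
# bystanders: compare with the first pictures
for n,now in(('scene',a),('side',b)):
    old=cv2.cvtColor(cv2.imread('pics/%s0.png'%n),cv2.COLOR_BGR2RGB)
    for nm,p in(('vial',(.651,-.138,.03)),('beaker',(.516,-.072,.03)),('tape',(.405,.557,.018))):
        u,v=proj(now,p).astype(int);A=old[v-14:v+15,u-16:u+17].astype(int);B=now['img'][v-14:v+15,u-16:u+17].astype(int)
        res=cv2.phaseCorrelate(A.mean(2),B.mean(2));print(n,nm,'diff',abs(A-B).mean().round(1),np.round(res[0],2))
```

```text
t 88.72 pos [0.425  0.2786 0.3539] q [ 6.690e-01  7.432e-01 -1.900e-03  5.000e-04] F [-0.4 -1.3 -0.6] op 0.005
lid front edge -0.05 [73, 73, 75, 76, 76, 77, 118, 118, 194, 233, 243, 243, 244, 244, 244, 243]
lid front edge 0.05 [68, 68, 72, 69, 69, 69, 116, 116, 192, 234, 245, 245, 244, 244, 244, 245]
0 [[267, 191], [304, 175]]
0.1 [[266, 188], [304, 172]]
268 190
324 199
304 175
286 217
[351, 109, 60, 9, 238] mid [0.5037 0.3441] len 0.0884 ang 1.1
scene vial diff 2.3 [-0.05 -0.02]
scene beaker diff 4.5 [-0.1  -0.27]
scene tape diff 2.0 [-0.    0.02]
side vial diff 3.6 [-0.01 -0.01]
side beaker diff 11.4 [ 0.03 -0.17]
side tape diff 3.6 [-0. -0.]
```

```bash
python3 -c "
from h import *
print(finish_job())"
```

```text
the job is handed in; nothing more can be done
None
```

I packed the case and handed the job in: four clamp screws on the floor, the divider level on its posts, the forceps on top, and the lid fully shut. The screwdriver lies on the worktop, and the vial, beaker and tape showed no movement in the before-and-after pictures.

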